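Load two capacitors into sloped pockets

ROBOT

A 6-joint arm with a two-finger parallel gripper is mounted at the origin on the work surface. World frame = base frame: x ahead of the robot, y to its left, z up, the work surface at z = 0. Lengths are in m, angles in degrees, forces in N, time in s.
With the tool pointing down it reaches from about 0.375 to 0.9 m from the base axis. Payload 3.1 kg.
Tool frame: the origin (TCP) lies at the very end of the fingers, on their centre line; the grasp point (between the pads) lies 19 mm behind it (bot.tcp_to_grasp is the distance from the TCP to the grasp point, in m); z points along the fingers, y is the line along which they close (so a half turn about z gives the same grasp; the last joint's range is limited). The gripper opens to 87 mm and grips with 3 to 60 N. Pads are 19 mm wide; open, the fingers measure 117 mm over their backs; the gripper's body (75 mm by 190 mm) begins 51 mm behind the grasp point.
Start: joints at [54.632, 30.224, 82.088, -0, 67.689, -10.227], TCP at [0.265, 0.566, 0.194] pointing down, gripper open.
Joint ranges: [-176.69, 176.69], [-43.24, 126.21], [12.49, 139.97], [-82, 262], [0, 151.66], [-163.58, 163.58]. Speed limits (degrees/s): [159.86, 159.86, 180, 180, 180, 180].

INTERFACE

Orientations are given as a 3x3 rotation matrix whose columns are the frame's x, y, z axes.
In Python, from rig import telemetry, capture, camera_info, job, bot gives the robot as it stands. The module is installed in compiled form; this text tells all that it offers.
- The arm moves only by the tool carry_out, never from a script. Its argument "deltas" is a list that holds one entry, the list of rows, each a list of 7 numbers: the shift along the tool's x, y, z scaled (see below), then the turn, a rotation vector about the tool's x, y, z scaled (see below), then the closure, from -1 (fully open) to 1 (shut). In form: [[[dx, dy, dz, ax, ay, az, claw], ...]]. A call has exactly 10 rows; each row is the pose to reach, as a shift and turn from the pose commanded when the call began, along the tool's axes at that moment, turning the shorter way round; what a row does not reach only later rows make up. The controller multiplies each number of a shift by 15 cm and each number of a turn by 360 degrees. A row lasts 1/12 s, in which the tool goes at most 41.7 mm and 7.16 degrees, less where a joint would pass 70% of its speed; a pose out of reach is approached as far as the arm can. A call with a number of a shift or a turn outside -1 to 1 is refused whole. A call with a gripper value outside its range is refused whole. The fingers move at their own pace and stop on an object; the grip force is fixed at half the most. Time passes only in rows, so rows that repeat a pose let the fingers close, or fill a call up. It gives the time, the measured TCP pose, the force, the opening and the grip force at its end, in the units of the state.
- telemetry.read_state(): the state, without advancing time (a new reading comes with each control period).
- capture(name): name is "side" or "top" or "wrist"; returns the picture (400x640x3 uint8, red, green, blue); there is no depth.
- camera_info(name): a dict with "mtx" (3x3 intrinsics, pixels), "cam_to_world" (4x4, takes a point from camera to world coordinates); the wrist camera has in their place "T_tool_cam" (4x4, takes a point from camera to tool coordinates, whose origin is the TCP and whose axes are the flange's). Camera axes: x right, y down, z forward; pixel columns grow to the right and rows downward; lengths in m; the calibration is good to about 2 mm. A picture is of the moment at which its call begins: read the wrist's pose just before it. camera_info takes no time and is no camera call.
- job.hand_in(): hands the job in; it is judged then, once.
The state is a dict: "time_s": time; "joint_positions": joint angles; "qvel": joint speeds; "tau": joint torques, N m; "position": TCP position; "tcp_rot": TCP orientation; "force": force on the tool from outside, world axes, zero at the start; "moment": the same for the moment, N m; "opening": opening from 0.0 (shut) to 1.0 (fully open); "grasp_force": force on a finger pad.
Only numpy, scipy, OpenCV 4.12 (cv2) and the standard library are available. Lean on these libraries where they do the work, as an engineer would, in place of code of your own. Each camera call takes 0.05 s, during which the arm holds its last target. There are 200 camera calls.

TASK

Load the two white block capacitors, one at a time, into the sloped stands, each in the pocket of its own size, plain nose first with the brass studs left sticking out. Feel for the stop hidden in each pocket: lower the capacitor gently until it rests on the stop, without ramming it, and only then let go, so that it does not fall. Leave the other things on the bench where they are.

Things in the scene. Friction and masses are not known exactly. Their poses are not given: they have to be found in the camera images.
- cell_large: the large capacitor: loose white block 120 mm long, 60 wide, 40 thick, lying flat on the bench, about 288 g. Origin at the block's centre; x runs along it to the plain white nose (60 mm away), y across its width, z through its thickness (up as it lies). The -x end has a flush black cap and two brass studs that stick out a further 10 mm.
- cell_large_nose (a point): centre of the nose end face of the large capacitor
- cell_small: the small capacitor: loose white block 120 mm long, 48 wide, 32 thick, lying flat on the bench, about 184 g. Origin at the block's centre; x runs along it to the plain white nose (60 mm away), y across its width, z through its thickness (up as it lies). The -x end has a flush black cap and two brass studs that stick out a further 10 mm.
- cell_small_nose (a point): centre of the nose end face of the small capacitor
- stand_large_pocket: pocket for the large capacitor: opening 63 mm (y) by 43 mm (x), edges chamfered, in a grey block 112 mm (y) by 85 mm (x), 72 thick. Origin: centre of the mouth, flush with the block's face, 100 mm above the bench; z points out of the pocket, upward, leaning 35 degrees from vertical to the stand's front; y is level. Inside is a stop for the nose, 32 to 56 mm below the mouth, depth not reported.
- stand_large: blue stand, fixed to the bench, that carries the large pocket; base 140 mm (x) by 120 mm (y). Origin: centre of the base's underside; x points to its back, -x is its front (robot side). The two stands look alike but for the pocket's size and either may be left or right; the stop depths are set separately each time and must be felt.
- stand_small_pocket: pocket for the small capacitor: opening 51 mm (y) by 35 mm (x), edges chamfered, in a grey block 112 mm (y) by 85 mm (x), 72 thick. Origin: centre of the mouth, flush with the block's face, 100 mm above the bench; z points out of the pocket, upward, leaning 35 degrees from vertical to the stand's front; y is level. Inside is a stop for the nose, 32 to 56 mm below the mouth, depth not reported.
- stand_small: blue stand, fixed to the bench, that carries the small pocket; base 140 mm (x) by 120 mm (y). Origin: centre of the base's underside; x points to its back, -x is its front (robot side). The two stands look alike but for the pocket's size and either may be left or right; the stop depths are set separately each time and must be felt.
- tape_roll: bystander, to be left where it is: roll of yellow tape lying flat, 90 mm across, 24 mm high
- screwdriver: bystander, to be left where it is: screwdriver lying on the bench
- wrench: bystander, to be left where it is: wrench lying on the bench
- jar: bystander, to be left where it is: small jar, 56 mm across, 80 mm high
- spool: bystander, to be left where it is: grey wire spool standing on end, 64 mm across, 52 mm high
- relay: bystander, to be left where it is: black relay block 55 x 50 x 36 mm
- mug: bystander, to be left where it is: white mug, 76 mm across, 90 mm high
There are look-alikes about, which are no part of the job. Leave any green look-alike of the stand_small alone. Leave any orange look-alike of the cell_small alone.

How it is judged:
By the outcome, as a careful person would: the job done as asked, in the order asked, and still so for the second after the job is handed in, with the robot touching nothing.
It also fails if it takes over 67 s, if anything falls off the work surface, if the arm or the gripper's body presses on something with over 40 N, if the wrist force passes 120 N, or if a joint passes its speed limit or range.

## Working session

There is one attempt and no reset: what is moved stays moved. The work goes in short steps, Python scripts to look and compute and a tool call to move; the robot and the scene stay as the last step left them, time stands still between calls to the robot, and variables do not carry over. Pictures are saved under pics/ and viewed, at most 10 in all, crops included, and the job is handed in when it is done.

Besides the shell and the picture viewer there is one more tool, called after "Request:" in YAML: its name, and indented under it one key for each argument. carry_out: Moves the arm, as the interface text tells. Its arguments: {"type":"object","properties":{"deltas":{"type":"array","items":{"type":"array","items":{"type":"array","items":{"type":"number"}}}}},"required":["deltas"]}

```bash
mkdir -p pics; python3 - <<'E'
from rig import telemetry, capture, camera_info, bot
import cv2, numpy as np
np.set_printoptions(precision=4,suppress=True)
for n in ("top","side"):
    im=capture(n); cv2.imwrite(f"pics/{n}0.png",im[:,:,::-1])
    c=camera_info(n); print(n,c["mtx"],c["cam_to_world"])
print(camera_info("wrist"))
s=telemetry.read_state(); print(s); print(bot.tcp_to_grasp)
E
```

```text
top [[490.3447   0.     323.0514]
 [  0.     490.3447 208.7287]
 [  0.       0.       1.    ]] [[-0.011  -0.9839  0.1784  0.2295]
 [-0.9999  0.0119  0.0044  0.0095]
 [-0.0064 -0.1783 -0.9839  1.7824]
 [ 0.      0.      0.      1.    ]]
side [[478.2553   0.     324.2489]
 [  0.     478.2553 199.9476]
 [  0.       0.       1.    ]] [[ 0.9471 -0.2363  0.2171  0.2312]
 [-0.3209 -0.7     0.638  -0.9468]
 [ 0.0012 -0.674  -0.7387  1.2293]
 [ 0.      0.      0.      1.    ]]
{'mtx': array([[350.4016,   0.    , 320.9265],
       [  0.    , 350.4016, 202.5577],
       [  0.    ,   0.    ,   1.    ]]), 'T_tool_cam': array([[ 0.0006, -0.9575, -0.2885,  0.0788],
       [ 1.    ,  0.0003,  0.0013,  0.001 ],
       [-0.0012, -0.2885,  0.9575, -0.1903],
       [ 0.    ,  0.    ,  0.    ,  1.    ]])}
{'time_s': 0.1, 'joint_positions': array([ 54.6325,  30.2763,  82.1484,  -0.0008,  67.6881, -10.2295]), 'qvel': array([-0.0248, -0.0776, -0.162 ,  0.0059, -0.0284,  0.0596]), 'tau': array([ -0.0001, -44.0985, -17.715 ,   0.0635,   0.0534,  -0.    ]), 'position': array([0.2651, 0.5652, 0.1933]), 'tcp_rot': array([[-0.9053,  0.4248, -0.0011],
       [ 0.4248,  0.9053, -0.0016],
       [ 0.0003, -0.0019, -1.    ]]), 'force': array([-0.1234,  0.4555, -0.079 ]), 'moment': array([ 0.0091,  0.0172, -0.008 ]), 'grasp_force': 0.0, 'opening': 0.999302882023627}
0.0187
```

View pics/top0.png

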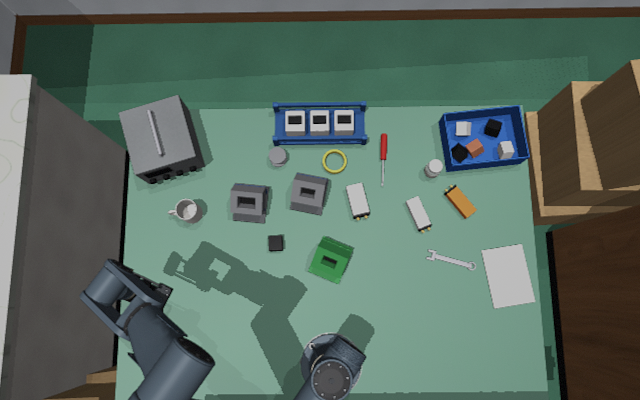

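View pics/side0.png

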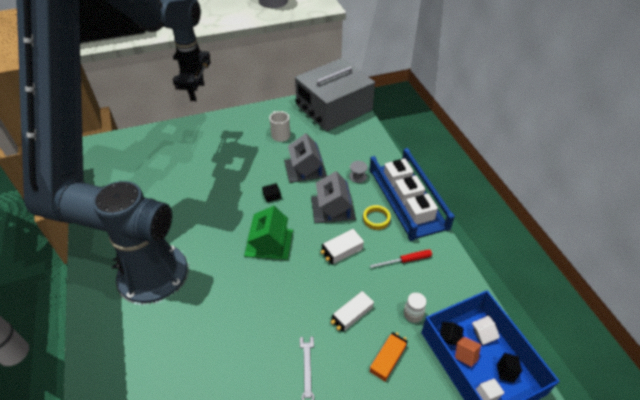

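The top view shows grey stands at about (249,203) and (309,193), with the green look-alike at (330,258). The white cells are at about (358,201) and (419,213), studs toward the robot. The side view agrees. Next I measure them coarsely.

```bash
cat > h.py <<'E'
import numpy as np, cv2
from rig import telemetry, capture, camera_info
np.set_printoptions(precision=4,suppress=True)
def cam(n,s=None):
    c=camera_info(n)
    if n!="wrist": return c["mtx"],c["cam_to_world"]
    s=s or telemetry.read_state(); T=np.eye(4); T[:3,:3]=s["tcp_rot"]; T[:3,3]=s["position"]
    return c["mtx"],T@c["T_tool_cam"]
def onplane(px,K,T,p0,n=(0,0,1)):
    px=np.atleast_2d(px).astype(float); d=np.c_[px,np.ones(len(px))]@np.linalg.inv(K).T@T[:3,:3].T
    o=T[:3,3]; n=np.array(n,float); t=((np.array(p0)-o)@n)/(d@n); return o+t[:,None]*d
def proj(P,K,T):
    q=(np.atleast_2d(P)-T[:3,3])@T[:3,:3]; q=q@K.T; return q[:,:2]/q[:,2:]
E
python3 - <<'E'
from h import *
im=cv2.imread("pics/top0.png"); K,T=cam("top")
hsv=cv2.cvtColor(im,cv2.COLOR_BGR2HSV)
for nm,(x0,y0,x1,y1),h in (("A",(335,170,382,232),.04),("B",(395,185,442,242),.032)):
    m=np.zeros(im.shape[:2],np.uint8); r=hsv[y0:y1,x0:x1]
    m[y0:y1,x0:x1]=((r[...,1]<50)&(r[...,2]>140))*255
    c=max(cv2.findContours(m,0,2)[0],key=cv2.contourArea)[:,0]
    P=onplane(c,K,T,(0,0,h))[:,:2]*1000
    print(nm,cv2.minAreaRect(P.astype(np.float32)))
for nm,(x0,y0,x1,y1) in (("L",(232,188,266,222)),("R",(290,175,328,212))):
    g=hsv[y0:y1,x0:x1,2]; print(nm); 
    m=np.zeros(im.shape[:2],np.uint8); m[y0:y1,x0:x1]=(g<45)*255
    c=max(cv2.findContours(m,0,2)[0],key=cv2.contourArea)[:,0]
    P=onplane(c,K,T,(0,0,.1))[:,:2]*1000
    print(cv2.boundingRect(c),cv2.minAreaRect(P.astype(np.float32)))
b=cv2.resize(im[165:285,225:445],None,fx=3.6,fy=3.6,interpolation=cv2.INTER_CUBIC); cv2.imwrite("pics/crop.png",b)
E
```

```text
A ((583.1632690429688, -107.09677124023438), (111.85283660888672, 62.00582504272461), 12.28054428100586)
B ((532.7080688476562, -327.2947998046875), (111.75596618652344, 50.83202362060547), 22.41224479675293)
L
(238, 197, 17, 7) ((568.8770141601562, 286.4451904296875), (56.71807861328125, 21.425477981567383), 89.29999542236328)
R
(301, 188, 14, 6) ((599.8032836914062, 70.89347076416016), (45.771995544433594, 15.580039024353027), 82.0178451538086)
```

View pics/crop.png

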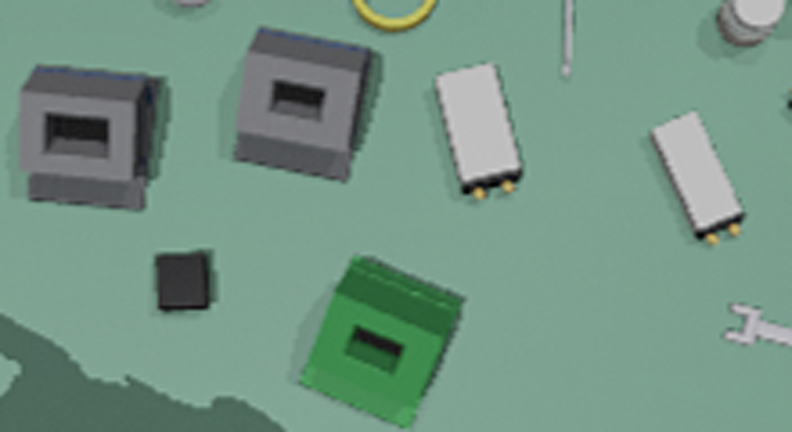

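The crop shows that L at (78,132) has the wider mouth and R at (300,98) the narrower. So L is the large stand and R the small one. Cell A at (480,130) is the large cell, and B at (698,175) is the small one. I'll go to a pose over both stands for a close wrist view.

Request:
carry_out:
  deltas:
    - [[-0.084,-0.0315,-0.0095,0,0,0,-1],[-0.168,-0.063,-0.019,0,0,0,-1],[-0.252,-0.0945,-0.0285,0,0,0,-1],[-0.336,-0.126,-0.038,0,0,0,-1],[-0.42,-0.158,-0.0475,0,0,0,-1],[-0.504,-0.189,-0.057,0,0,0,-1],[-0.588,-0.221,-0.0665,0,0,0,-1],[-0.672,-0.252,-0.076,0,0,0,-1],[-0.756,-0.284,-0.0855,0,0,0,-1],[-0.84,-0.315,-0.095,0,0,0,-1]]

```text
time_s: 0.93
position: [0.3605, 0.4684, 0.2087]
tcp_rot: [[-0.905, 0.425, -0.0], [0.425, 0.905, 0.0], [0.0, -0.0, -1.0]]
force: [-0.1, 0.4, 0.2]
opening: 0.998
grasp_force: 0.0
```

Request:
carry_out:
  deltas:
    - [[-0.084,-0.0315,-0.0095,0,0,0,-1],[-0.168,-0.063,-0.019,0,0,0,-1],[-0.252,-0.0945,-0.0285,0,0,0,-1],[-0.336,-0.126,-0.038,0,0,0,-1],[-0.42,-0.158,-0.0475,0,0,0,-1],[-0.504,-0.189,-0.057,0,0,0,-1],[-0.588,-0.221,-0.0665,0,0,0,-1],[-0.672,-0.252,-0.076,0,0,0,-1],[-0.756,-0.284,-0.0855,0,0,0,-1],[-0.84,-0.315,-0.095,0,0,0,-1]]

```text
time_s: 1.77
position: [0.4544, 0.3722, 0.2229]
tcp_rot: [[-0.905, 0.425, -0.0], [0.425, 0.905, -0.0], [0.0, -0.0, -1.0]]
force: [0.1, -0.4, 0.3]
opening: 1.002
grasp_force: 0.0
```

Request:
carry_out:
  deltas:
    - [[-0.084,-0.0315,-0.0095,0,0,0,-1],[-0.168,-0.063,-0.019,0,0,0,-1],[-0.252,-0.0945,-0.0285,0,0,0,-1],[-0.336,-0.126,-0.038,0,0,0,-1],[-0.42,-0.158,-0.0475,0,0,0,-1],[-0.504,-0.189,-0.057,0,0,0,-1],[-0.588,-0.221,-0.0665,0,0,0,-1],[-0.672,-0.252,-0.076,0,0,0,-1],[-0.756,-0.284,-0.0855,0,0,0,-1],[-0.84,-0.315,-0.095,0,0,0,-1]]

```text
time_s: 2.6
position: [0.5484, 0.2759, 0.2371]
tcp_rot: [[-0.905, 0.425, -0.0], [0.425, 0.905, 0.0], [0.0, -0.0, -1.0]]
force: [0.8, -0.1, -0.1]
opening: 0.996
grasp_force: 0.0
```

Request:
carry_out:
  deltas:
    - [[-0.105,-0.0394,-0.012,0,0,-0.01,-1],[-0.21,-0.079,-0.024,0,0,-0.02,-1],[-0.315,-0.118,-0.036,0,0,-0.03,-1],[-0.42,-0.158,-0.0475,0,0,-0.04,-1],[-0.525,-0.197,-0.06,0,0,-0.05,-1],[-0.63,-0.236,-0.071,0,0,-0.06,-1],[-0.735,-0.276,-0.083,0,0,-0.07,-1],[-0.84,-0.315,-0.095,0,0,-0.07,-1],[-0.84,-0.315,-0.095,0,0,-0.07,-1],[-0.84,-0.315,-0.095,0,0,-0.07,-1]]

```text
time_s: 3.43
position: [0.642, 0.1797, 0.2511]
tcp_rot: [[-1.0, 0.002, -0.0], [0.002, 1.0, 0.0], [0.0, 0.0, -1.0]]
force: [0.0, -0.7, -0.2]
opening: 0.999
grasp_force: 0.0
```

```bash
python3 - <<'E'
from h import *
import pickle
s=telemetry.read_state(); im=capture("wrist"); cv2.imwrite("pics/w1.png",im[:,:,::-1]); pickle.dump(s,open("w1.pkl","wb"))
print(s["time_s"],s["position"],s["tcp_rot"],s["joint_positions"],s["qvel"])
E
```

```text
3.4333 [0.642  0.1797 0.2511] [[-1.      0.002  -0.0004]
 [ 0.002   1.      0.0004]
 [ 0.0004  0.0004 -1.    ]] [  6.0377  30.6039  71.7842   0.0268  77.634  -83.8544] [ 1.5911 -0.533   1.7176  0.3765  0.2024 -0.1301]
```

View pics/w1.png

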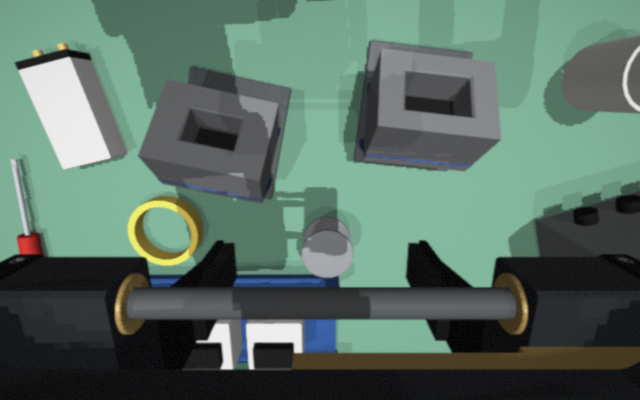

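The wrist view shows the small stand's mouth at about (211,130), the large stand's mouth at (438,94), and the large cell at upper left (70,110). I'll zoom in to pick corners.

```bash
python3 - <<'E'
import cv2,numpy as np
im=cv2.imread("pics/w1.png")
a=cv2.resize(im[60:210,130:300],None,fx=2.35*2,fy=4.7,interpolation=cv2.INTER_CUBIC)
b=cv2.resize(im[30:180,345:515],None,fx=4.7,fy=4.7,interpolation=cv2.INTER_CUBIC)
o=[]
for c in (a,b):
    c=cv2.convertScaleAbs(c,alpha=1.6,beta=0); o.append(cv2.resize(c,(400*2,int(400*2*c.shape[0]/c.shape[1])))[:,:])
o=[cv2.resize(im[60:210,135:300],(800,727),interpolation=cv2.INTER_CUBIC)[0:0],*o]
print(o[1].shape)
cv2.imwrite("pics/zs.png",cv2.resize(cv2.convertScaleAbs(im[95:160,165:260],alpha=2.0),None,fx=8,fy=8,interpolation=cv2.INTER_CUBIC))
cv2.imwrite("pics/zl.png",cv2.resize(cv2.convertScaleAbs(im[60:130,390:490],alpha=1.6),None,fx=8,fy=8,interpolation=cv2.INTER_CUBIC))
E
```

```text
(705, 800, 3)
```

View pics/zs.png

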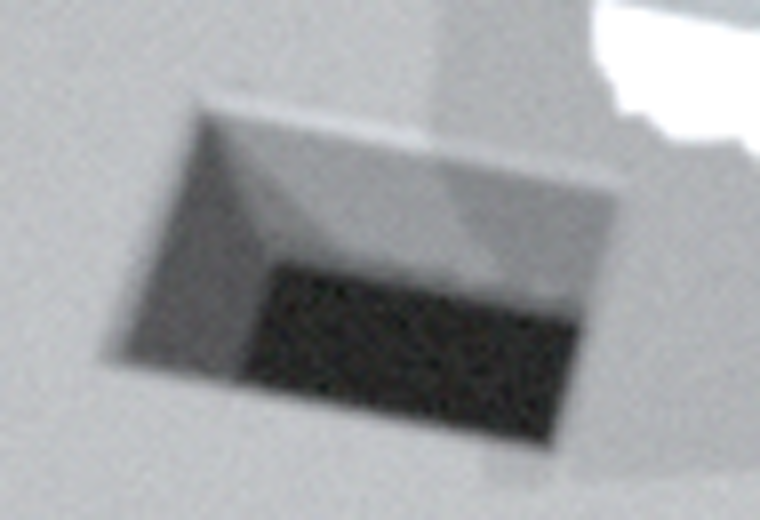

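View pics/zl.png

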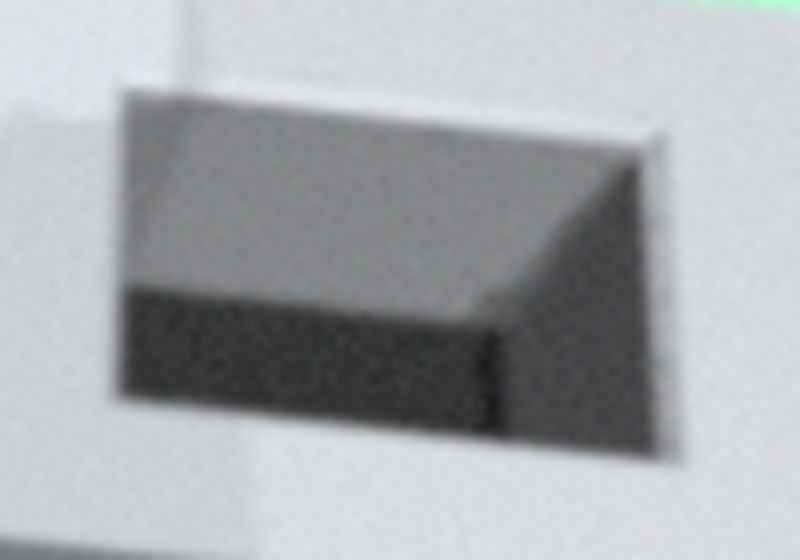

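The zooms give mouth corners: small inner (205,112), (615,190), (548,445), (125,362); large inner (122,97), (640,152), (657,455), (120,397). The chamfer shows as a thin rim on the far sides. Now casting these onto the tilted face.

```bash
cat > mouth.py <<'E'
from h import *
def frame(yaw):
    c,s=np.cos(yaw),np.sin(yaw); S,C=np.sin(np.radians(35)),np.cos(np.radians(35))
    return np.array([[c*C,-s,-S*c],[s*C,c,-S*s],[S,0,C]])   # pocket x,y,z columns
def fit(px,K,T):
    yaw=0; p0=onplane(px.mean(0),K,T,(0,0,.1))[0]
    for _ in range(20):
        P=onplane(px,K,T,p0,frame(yaw)[:,2]); p=P.mean(0)
        p0=onplane(px.mean(0),K,T,(0,0,.1))[0]
        # level edges: pixel rows 0-1 and 2-3
        d=(P[0]-P[1])+(P[3]-P[2]); d*=np.sign(d[1]); yaw=np.arctan2(-d[0],d[1])
        o=(P.mean(0)); p0=o+0; p0=onplane(px.mean(0),K,T,(0,0,.1))[0]
    Q=(P-p0)@frame(yaw); return p0,np.degrees(yaw),Q
E
python3 - <<'E'
from mouth import *
import pickle
s=pickle.load(open("w1.pkl","rb")); K,T=cam("wrist",s)
Z=lambda L,o:(np.array(L)+.5)/8-.5+np.array(o)
for n,L,o in (("S in",[(205,112),(615,190),(548,445),(125,362)],(165,95)),
 ("S out",[(195,97),(625,185),(555,452),(106,364)],(165,95)),
 ("L in",[(122,97),(640,152),(657,455),(120,397)],(390,60)),
 ("L out",[(120,86),(662,133),(682,464),(116,400)],(390,60))):
    p,y,Q=fit(Z(L,o),K,T); print(n,p,round(y,2)); print(Q[:,:2]*1000)
E
```

```text
S in [0.593  0.0759 0.1   ] -11.02
[[-17.503  -24.8289]
 [-17.8101  25.0109]
 [ 17.2392  25.0364]
 [ 16.9321 -24.8033]]
S out [0.5927 0.0756 0.1   ] -11.42
[[-18.7508 -26.137 ]
 [-18.6714  26.3127]
 [ 18.0307  26.533 ]
 [ 18.1101 -26.2302]]
L in [0.5611 0.2896 0.1   ] -5.85
[[-21.0078 -31.0987]
 [-21.1947  31.3655]
 [ 20.3707  31.1613]
 [ 20.1838 -31.0618]]
L out [0.5606 0.2907 0.1   ] -5.46
[[-22.0454 -32.3753]
 [-23.1761  32.9952]
 [ 22.2318  32.5603]
 [ 21.101  -32.7917]]
```

```bash
cat > mv.py <<'E'
from h import *
from scipy.spatial.transform import Rotation as Ro
def pick(c,yaw,h,back,gz,tilt=30):
    """c: block centre xy; returns TCP pos, R"""
    y=np.radians(yaw); bx=np.array([np.cos(y),np.sin(y),0]); by=np.array([-np.sin(y),np.cos(y),0]); t=np.radians(tilt)
    z=np.cos(t)*np.array([0,0,-1])+np.sin(t)*bx; R=np.c_[np.cross(by,z),by,z]
    g=np.r_[c,0]-back*bx+[0,0,gz]; return g+.0187*z,R
def delta(p0,R0,p1,R1):
    return np.r_[R0.T@(np.array(p1)-p0)/.15, Ro.from_matrix(R0.T@R1).as_rotvec(degrees=True)/360]
E
python3 - <<'E'
from mv import *
import pickle
s=pickle.load(open("w1.pkl","rb")); K,T=cam("wrist",s); im=cv2.imread("pics/w1.png")
hsv=cv2.cvtColor(im,cv2.COLOR_BGR2HSV); m=np.zeros(im.shape[:2],np.uint8)
m[30:180,0:135]=((hsv[30:180,0:135,1]<40)&(hsv[30:180,0:135,2]>170))*255
c=max(cv2.findContours(m,0,2)[0],key=cv2.contourArea)[:,0]; P=onplane(c,K,T,(0,0,.04))[:,:2]*1000
print(cv2.minAreaRect(P.astype(np.float32)), cv2.approxPolyDP(P.astype(np.float32),8,True)[:,0])
R0=s["tcp_rot"]; p0=s["position"]
p1,R1=pick((.579,-.108),12.3,.04,.022,.027); pre=p1-.1*R1[:,2]
print(p1,R1,pre); print(delta(p0,R0,pre,R1), delta(pre,R1,p1,R1))
E
```

```text
((583.0459594726562, -102.65281677246094), (111.53072357177734, 60.422061920166016), 13.076102256774902) [[ 522.6022  -87.6055]
 [ 538.5023 -143.5757]
 [ 643.316  -117.5375]
 [ 629.3963  -61.7073]]
[ 0.5666 -0.1107  0.0108] [[-0.8461 -0.213   0.4885]
 [-0.1845  0.977   0.1065]
 [-0.5     0.     -0.866 ]] [ 0.5178 -0.1213  0.0974]
[ 0.8236 -2.0089  1.0239 -0.009  -0.0831 -0.0337] [-0.     -0.      0.6667  0.      0.      0.    ]
```

Request:
carry_out:
  deltas:
    - [[0.04,-0.1,0,0,0,0,-1],[0.08,-0.2,0,0,0,0,-1],[0.12,-0.3,0,0,0,0,-1],[0.16,-0.4,0,0,0,0,-1],[0.2,-0.5,0,0,0,0,-1],[0.24,-0.6,0,0,0,0,-1],[0.28,-0.7,0,0,0,0,-1],[0.32,-0.8,0,0,0,0,-1],[0.36,-0.9,0,0,0,0,-1],[0.4,-1,0,0,0,0,-1]]

```text
time_s: 4.32
position: [0.5808, 0.0291, 0.2514]
tcp_rot: [[-1.0, -0.0, 0.0], [-0.0, 1.0, 0.0], [-0.0, 0.0, -1.0]]
force: [0.1, -0.6, -0.7]
opening: 0.999
grasp_force: 0.0
```

Request:
carry_out:
  deltas:
    - [[0.04,-0.1,0.05,0,0,0,-1],[0.08,-0.2,0.1,0,0,0,-1],[0.12,-0.3,0.15,0,0,0,-1],[0.16,-0.4,0.2,0,0,0,-1],[0.2,-0.5,0.25,0,0,0,-1],[0.24,-0.6,0.3,0,0,0,-1],[0.28,-0.7,0.35,0,0,0,-1],[0.32,-0.8,0.4,0,0,0,-1],[0.36,-0.9,0.45,0,0,0,-1],[0.42,-1,0.5,0,0,0,-1]]

```text
time_s: 5.15
position: [0.5184, -0.121, 0.1762]
tcp_rot: [[-1.0, -0.001, 0.001], [-0.001, 1.0, -0.0], [-0.001, -0.0, -1.0]]
force: [-0.0, -0.4, -0.5]
opening: 0.994
grasp_force: 0.0
```

Request:
carry_out:
  deltas:
    - [[0,0,0.06,-0.0012,-0.0104,-0.0045,-1],[0,0,0.13,-0.0024,-0.0208,-0.009,-1],[0,0,0.19,-0.0036,-0.0311,-0.0136,-1],[0,0,0.26,-0.0048,-0.0415,-0.0181,-1],[0,0,0.32,-0.006,-0.0519,-0.0226,-1],[0,0,0.39,-0.0071,-0.0622,-0.0272,-1],[0,0,0.45,-0.0083,-0.0726,-0.0317,-1],[0,0,0.52,-0.0095,-0.083,-0.0362,-1],[0,0,0.52,-0.0095,-0.083,-0.0362,-1],[0,0,0.52,-0.0095,-0.083,-0.0362,-1]]

```text
time_s: 5.98
position: [0.5551, -0.0978, 0.1458]
tcp_rot: [[-0.885, -0.198, 0.421], [-0.183, 0.98, 0.075], [-0.427, -0.01, -0.904]]
force: [0.4, -0.2, 0.7]
opening: 0.999
grasp_force: 0.0
```

```bash
python3 - <<'E'
from mv import *
s=telemetry.read_state(); R0=s["tcp_rot"]; p0=s["position"]
im=capture("wrist"); cv2.imwrite("pics/w2.png",im[:,:,::-1]); K,T=cam("wrist",s)
p1,R1=pick((.579,-.1055),13.2,.04,.022,.027)
print(s["time_s"],p0,s["joint_positions"]); print(delta(p0,R0,p1,R1))
hsv=cv2.cvtColor(im,cv2.COLOR_RGB2HSV); m=((hsv[...,1]<40)&(hsv[...,2]>170)).astype(np.uint8)*255; m[:,:180]=0;m[:,460:]=0
c=max(cv2.findContours(m,0,2)[0],key=cv2.contourArea)[:,0]; print(cv2.boundingRect(c)); P=onplane(c,K,T,(0,0,.04))[:,:2]*1000
print(cv2.minAreaRect(P.astype(np.float32)), cv2.approxPolyDP(P.astype(np.float32),8,True)[:,0])
E
```

```text
5.9833 [ 0.5551 -0.0978  0.1458] [ -31.3871   23.6823  113.6048   36.862    28.2051 -163.553 ]
[ 0.3292 -0.0751  0.8404 -0.0038 -0.0131 -0.0036]
(267, 105, 77, 109)
((582.5191650390625, -103.59608459472656), (112.0792465209961, 60.238075256347656), 12.653207778930664) [[ 535.3338 -143.6174]
 [ 640.9158 -120.8448]
 [ 630.0572  -63.2637]
 [ 523.0552  -88.4974]
 [ 537.9227  -98.4001]
 [ 524.8582 -101.155 ]]
```

View pics/w2.png

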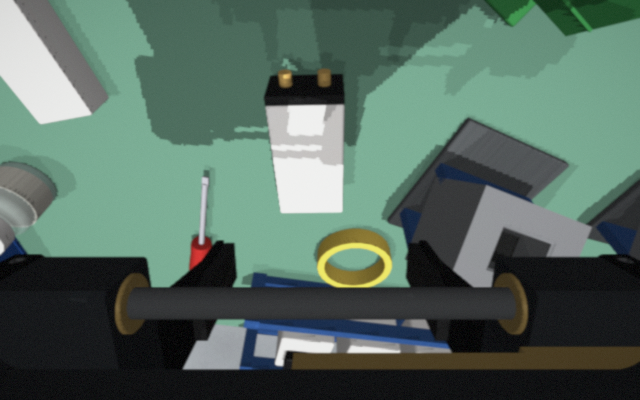

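The picture shows the large cell at (305,150), well lined up in yaw, but joint 6 has reached its limit at a 30° tilt. I'll use a 15° tilt instead.

```bash
python3 - <<'E'
from mv import *
s=telemetry.read_state(); R0=s["tcp_rot"]; p0=s["position"]
p1,R1=pick((.579,-.1045),12.9,.04,.022,.025,15)
pre=p1+np.array([0,0,.1]); print(p1,R1,pre, delta(p0,R0,pre,R1), delta(pre,R1,p1,R1))
E
```

```text
[ 0.5623 -0.1083  0.0069] [[-0.9415 -0.2233  0.2523]
 [-0.2156  0.9748  0.0578]
 [-0.2588  0.     -0.9659]] [ 0.5623 -0.1083  0.1069] [ 0.0846 -0.0748  0.2502 -0.003   0.0287 -0.0032] [0.1725 0.     0.644  0.     0.     0.    ]
```

Request:
carry_out:
  deltas:
    - [[0.01,-0.01,0.0,-0.0004,0.0036,-0.0004,-1],[0.02,-0.02,0.0,-0.0008,0.0072,-0.0008,-1],[0.03,-0.03,0.0,-0.0011,0.0108,-0.0012,-1],[0.04,-0.04,0.03,-0.0015,0.0144,-0.0016,-1],[0.05,-0.05,0.08,-0.0019,0.018,-0.002,-1],[0.06,-0.06,0.12,-0.0023,0.0216,-0.0024,-1],[0.07,-0.07,0.17,-0.0026,0.0252,-0.0028,-1],[0.085,-0.075,0.21,-0.003,0.0287,-0.0032,-1],[0.085,-0.075,0.25,-0.003,0.0287,-0.0032,-1],[0.085,-0.075,0.25,-0.003,0.0287,-0.0032,-1]]

```text
time_s: 6.87
position: [0.5614, -0.1081, 0.1049]
tcp_rot: [[-0.942, -0.223, 0.25], [-0.215, 0.975, 0.059], [-0.257, 0.002, -0.967]]
force: [-0.4, 0.9, 0.2]
opening: 1.0
grasp_force: 0.0
```

```bash
python3 - <<'E'
from mv import *
s=telemetry.read_state(); R0=s["tcp_rot"]; p0=s["position"]
p1,R1=pick((.579,-.1045),12.9,.04,.022,.025,15)
print(s["time_s"],p0,R0,s["joint_positions"],delta(p0,R0,p1,R1))
E
```

```text
6.8667 [ 0.5614 -0.1081  0.1049] [[-0.9424 -0.2226  0.2497]
 [-0.2147  0.9749  0.0589]
 [-0.2566  0.0019 -0.9665]] [ -27.9196   29.3866  106.0265   17.3494   34.525  -144.2356] [ 0.1627 -0.0043  0.6325  0.0003 -0.0004 -0.0002]
```

Request:
carry_out:
  deltas:
    - [[0.02,0,0.08,0,0,0,-1],[0.04,0,0.16,0,0,0,-1],[0.06,0,0.24,0,0,0,-1],[0.08,0,0.32,0,0,0,-1],[0.1,-0.004,0.4,0,0,0,-1],[0.12,-0.004,0.48,0,0,0,-1],[0.14,-0.004,0.54,0,0,0,-1],[0.15,-0.004,0.59,0,0,0,-1],[0.163,-0.004,0.632,0,0,0,-1],[0.163,-0.004,0.632,0,0,0,-1]]

```text
time_s: 7.7
position: [0.5617, -0.108, 0.0068]
tcp_rot: [[-0.943, -0.222, 0.249], [-0.214, 0.975, 0.059], [-0.256, 0.003, -0.967]]
force: [0.4, 0.1, -0.4]
opening: 0.999
grasp_force: 0.0
```

Request:
carry_out:
  deltas:
    - [[0,0,0,0,0,0,1],[0,0,0,0,0,0,1],[0,0,0,0,0,0,1],[0,0,0,0,0,0,1],[0,0,0,0,0,0,1],[0,0,0,0,0,0,1],[0,0,0,0,0,0,1],[0,0,0,0,0,0,1],[0,0,0,0,0,0,1],[0,0,0,0,0,0,1]]

```text
time_s: 8.53
position: [0.5628, -0.1086, 0.0082]
tcp_rot: [[-0.942, -0.222, 0.251], [-0.215, 0.975, 0.058], [-0.258, 0.001, -0.966]]
force: [-0.9, -0.3, 5.0]
opening: 0.68
grasp_force: 30.0
```

```bash
cat >> mv.py <<'E'
from mouth import frame
def place(o,yaw,depth,nose,off,tilt=15,flip=False,dx=0,dy=0):
    """TCP pose with nose `depth` below mouth; nose: grasp-to-nose along block; off: grasp above block mid-plane.
    block x=-pz, y=+-py, z=x cross y"""
    F=frame(np.radians(yaw)); bx=-F[:,2]; by=F[:,1]; bz=np.cross(bx,by); t=np.radians(tilt)
    z=-np.cos(t)*bz+np.sin(t)*bx; y=-by if flip else by; R=np.c_[np.cross(y,z),y,z]
    c=np.array(o)+F@[dx,dy,-depth]; g=c-nose*bx+off*bz; return g+.0187*z,R
E
python3 - <<'E'
from mv import *
s=telemetry.read_state(); R0=s["tcp_rot"]; p0=s["position"]; print(s["time_s"],p0,R0,s["force"],s["opening"],s["grasp_force"])
p,R=place((.5608,.290,.1),-5.6,-.04,.082,.005); print(p,R,delta(p0,R0,p,R))
E
```

```text
8.5333 [ 0.5628 -0.1086  0.0082] [[-0.942  -0.2223  0.2514]
 [-0.2147  0.975   0.0578]
 [-0.258   0.0005 -0.9661]] [-0.9146 -0.259   4.9568] 0.6796496161959408 30.00156193971634
[0.4833 0.2976 0.1885] [[-0.7624  0.0976 -0.6397]
 [ 0.0748  0.9952  0.0627]
 [ 0.6428  0.     -0.766 ]] [-0.392   2.7587 -1.1376 -0.0115  0.1513  0.052 ]
```

Request:
carry_out:
  deltas:
    - [[-0.01,0,-0.04,0,0,0,1],[-0.03,0,-0.11,0,0,0,1],[-0.06,0,-0.22,0,0,0,1],[-0.09,0,-0.34,0,0,0,1],[-0.12,0,-0.46,0,0,0,1],[-0.155,0,-0.58,0,0,0,1],[-0.19,0,-0.7,0,0,0,1],[-0.22,0,-0.82,0,0,0,1],[-0.245,0,-0.91,0,0,0,1],[-0.26,0,-0.97,0,0,0,1]]

```text
time_s: 9.37
position: [0.5619, -0.108, 0.1592]
tcp_rot: [[-0.942, -0.223, 0.249], [-0.215, 0.975, 0.059], [-0.256, 0.002, -0.967]]
force: [0.6, 0.2, -3.4]
opening: 0.681
grasp_force: 30.0
```

Request:
carry_out:
  deltas:
    - [[-0.01,0.05,-0.03,0,0,0,1],[-0.02,0.13,-0.07,0,0,0,1],[-0.035,0.22,-0.12,0,0,0,1],[-0.05,0.32,-0.17,0,0,0,1],[-0.065,0.42,-0.22,0,0,0,1],[-0.08,0.52,-0.28,0,0,0,1],[-0.1,0.63,-0.34,0,0,0,1],[-0.115,0.74,-0.4,0,0,0,1],[-0.13,0.85,-0.46,0,0,0,1],[-0.15,0.955,-0.51,0,0,0,1]]

```text
time_s: 10.2
position: [0.5304, 0.0333, 0.2372]
tcp_rot: [[-0.943, -0.223, 0.246], [-0.215, 0.975, 0.06], [-0.253, 0.004, -0.967]]
force: [0.4, -0.6, -3.1]
opening: 0.68
grasp_force: 30.0
```

Request:
carry_out:
  deltas:
    - [[0,0.09,-0.01,-0.0006,0.0075,0.0026,1],[0,0.18,-0.02,-0.0017,0.0225,0.0078,1],[-0.01,0.27,-0.03,-0.003,0.0395,0.0136,1],[-0.01,0.36,-0.05,-0.0044,0.0575,0.0198,1],[-0.01,0.45,-0.06,-0.0058,0.0755,0.026,1],[-0.02,0.54,-0.08,-0.0071,0.0935,0.0322,1],[-0.02,0.63,-0.09,-0.0085,0.1115,0.0384,1],[-0.02,0.72,-0.1,-0.0098,0.129,0.0444,1],[-0.03,0.81,-0.12,-0.011,0.144,0.0495,1],[-0.03,0.87,-0.13,-0.0115,0.1513,0.052,1]]

```text
time_s: 11.03
position: [0.5038, 0.16, 0.2553]
tcp_rot: [[-0.758, 0.098, -0.645], [0.075, 0.995, 0.063], [0.648, -0.001, -0.762]]
force: [-0.2, -0.2, -3.7]
opening: 0.679
grasp_force: 30.0
```

```bash
python3 - <<'E'
from mv import *
s=telemetry.read_state(); R0=s["tcp_rot"]; p0=s["position"]; print(s["time_s"],p0,s["joint_positions"],s["force"],s["opening"],s["grasp_force"])
p,R=place((.5608,.290,.1),-5.6,-.03,.082,.0063); print(p,R0-R,delta(p0,R0,p,R))
E
```

```text
11.0333 [0.5038 0.16   0.2553] [  2.2112  39.9434  65.7144   5.5531 114.3787 -81.6814] [-0.1589 -0.2361 -3.7491] 0.679357597786486 29.998217225074768
[0.49   0.2969 0.181 ] [[ 0.0046  0.0008 -0.0053]
 [ 0.0005 -0.0001  0.0006]
 [ 0.0054 -0.0006  0.0045]] [-0.1826  0.9     0.4937  0.     -0.0011 -0.0002]
```

Request:
carry_out:
  deltas:
    - [[-0.02,0.1,0.03,0,0,0,1],[-0.04,0.21,0.07,0,0,0,1],[-0.06,0.32,0.12,0,0,0,1],[-0.08,0.43,0.18,0,0,0,1],[-0.1,0.54,0.25,0,0,0,1],[-0.12,0.65,0.32,0,0,0,1],[-0.145,0.75,0.38,0,-0.0005,0,1],[-0.165,0.83,0.44,0,-0.001,0,1],[-0.18,0.88,0.48,0,-0.0011,0,1],[-0.183,0.9,0.494,0,-0.0011,0,1]]

```text
time_s: 11.87
position: [0.4887, 0.2969, 0.1829]
tcp_rot: [[-0.765, 0.096, -0.637], [0.074, 0.995, 0.061], [0.64, 0.0, -0.768]]
force: [-0.3, -0.5, -3.1]
opening: 0.683
grasp_force: 30.0
```

```bash
python3 - <<'E'
from mv import *
s=telemetry.read_state(); R0=s["tcp_rot"]; p0=s["position"]; print(s["time_s"],p0,s["joint_positions"],s["force"])
im=capture("wrist"); cv2.imwrite("pics/w3.png",im[:,:,::-1]); K,T=cam("wrist",s)
F=frame(np.radians(-5.6))
o=np.array([.5608,.290,.1])
print("mouth px",proj([o+F@[x,y,0] for x,y in ((-.0215,-.0315),(-.0215,.0315),(.0215,.0315),(.0215,-.0315))],K,T))
# expected nose corners from the hand pose
t=np.radians(15); by=R0[:,1]; bx=np.cos(t)*-R0[:,0]+np.sin(t)*R0[:,2]; bz=np.cross(bx,by)
n=p0-.0187*R0[:,2]-.0063*bz+.082*bx
print("nose in pocket frame",F.T@(n-o),F.T@np.c_[bx,by,bz]); print("nose px",proj([n+a*by+b*bz for a,b in ((-.03,-.02),(.03,-.02),(.03,.02),(-.03,.02))],K,T))
p,R=place(o,-5.6,0.,.082,.0063); print(delta(p0,R0,p,R))
E
```

```text
11.8667 [0.4887 0.2969 0.1829] [ 13.0465  45.6083  65.2562  12.2963 107.0443 -71.8844] [-0.2855 -0.468  -3.0768]
mouth px [[279.0109 341.5188]
 [360.2543 341.7219]
 [366.2724 397.2394]
 [272.4374 397.0077]]
nose in pocket frame [ 0.0003 -0.      0.0324] [[ 0.0038 -0.0013  1.    ]
 [ 0.001   1.      0.0013]
 [-1.      0.001   0.0038]]
nose px [[278.0051 315.1951]
 [361.0707 315.2598]
 [367.3074 366.4447]
 [271.3525 366.381 ]]
[-0.208   0.0007  0.0564 -0.0002  0.0006  0.0002]
```

View pics/w3.png

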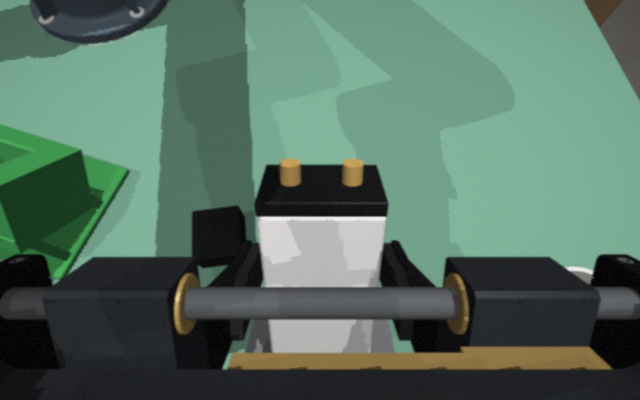

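The large cell is held squarely at (320,270), with studs toward the camera. Next is the approach to the mouth.

Request:
carry_out:
  deltas:
    - [[-0.013,0,0.004,0,0,0,1],[-0.037,0,0.01,0,0,0,1],[-0.065,0,0.018,0,0,0,1],[-0.093,0,0.025,0,0,0,1],[-0.121,0,0.033,0,0,0,1],[-0.145,0,0.039,0,0.0003,0,1],[-0.165,0,0.044,0,0.0006,0,1],[-0.18,0,0.048,0,0.0006,0,1],[-0.19,0,0.051,0,0.0006,0,1],[-0.195,0,0.053,0,0.0006,0,1]]

```text
time_s: 12.75
position: [0.5072, 0.2939, 0.1591]
tcp_rot: [[-0.763, 0.098, -0.639], [0.074, 0.995, 0.063], [0.642, 0.001, -0.767]]
force: [-0.1, 0.1, -3.1]
opening: 0.686
grasp_force: 30.0
```

```bash
cat > feel.py <<'E'
import sys
from mv import *
def feel(o,yaw,nose,off,flip=False,tilt=15):
    s=telemetry.read_state(); R0=s["tcp_rot"]; p0=s["position"]; F=frame(np.radians(yaw)); t=np.radians(tilt)
    k=-1 if flip else 1
    by=k*R0[:,1]; bx=np.cos(t)*-k*R0[:,0]+np.sin(t)*R0[:,2]; bz=np.cross(bx,by)
    n=p0-.0187*R0[:,2]-off*bz+nose*bx
    print(s["time_s"],"nose mm",F.T@(n-np.array(o))*1000,"force pocket",F.T@s["force"],"moment",F.T@s["moment"],"tilt",F.T@bx,"by",F.T@by,s["opening"])
    p,R=place(o,yaw,0,nose,off,tilt,flip); print("to mouth",delta(p0,R0,p,R))
if sys.argv[1]=="L": feel((.5608,.290,.1),-5.6,.082,.0063)
E
python3 feel.py L
```

```text
12.75 nose mm [ 1.7945 -1.2742  2.0977] force pocket [-1.8517  0.0882 -2.5384] moment [ 0.0252 -0.7696 -0.0647] tilt [ 0.0015  0.0005 -1.    ] by [0.0003 1.     0.0005] 0.6863977069118036
to mouth [-0.0105  0.0087  0.0144  0.0001  0.0002  0.0001]
```

Request:
carry_out:
  deltas:
    - [[-0.002,0.002,0.003,0,0,0,1],[-0.004,0.004,0.006,0,0,0,1],[-0.007,0.004,0.007,0,0,0,1],[-0.01,0.004,0.008,0,0,0,1],[-0.014,0.004,0.009,0,0,0,1],[-0.018,0.004,0.01,0,0,0,1],[-0.022,0.004,0.011,0,0,0,1],[-0.026,0.004,0.013,0,0,0,1],[-0.031,0.004,0.014,0,0,0,1],[-0.031,0.004,0.014,0,0,0,1]]

```text
time_s: 13.58
position: [0.5078, 0.2946, 0.1563]
tcp_rot: [[-0.761, 0.097, -0.642], [0.074, 0.995, 0.063], [0.645, 0.001, -0.764]]
force: [-5.0, 1.3, 5.4]
opening: 0.681
grasp_force: 30.0
```

```bash
python3 feel.py L
```

```text
13.5833 nose mm [ 0.2741 -0.4852 -0.5631] force pocket [-1.0716  0.7894  7.3708] moment [-0.1232  0.7917 -0.021 ] tilt [-0.0027  0.0011 -1.    ] by [-0.0002  1.      0.0011] 0.681171440750778
to mouth [ 0.0042  0.0038  0.0022  0.     -0.0004  0.0002]
```

Contact came at the rim, about 10 N axial, with the moment suggesting the −y edge. I'll back off slightly, shift +y 1.5 mm and try again.

Request:
carry_out:
  deltas:
    - [[0.01,0,-0.003,0,0,0,1],[0.013,0.005,-0.004,0,0,0,1],[0.013,0.01,-0.004,0,0,0,1],[0.006,0.01,-0.002,0,0,0,1],[0,0.01,0,0,0,0,1],[-0.005,0.01,0.002,0,0,0,1],[-0.009,0.01,0.003,0,0,0,1],[-0.013,0.01,0.004,0,0,0,1],[-0.016,0.01,0.005,0,0,0,1],[-0.016,0.01,0.005,0,0,0,1]]

```text
time_s: 14.42
position: [0.5073, 0.295, 0.1559]
tcp_rot: [[-0.757, 0.096, -0.646], [0.074, 0.995, 0.061], [0.649, -0.002, -0.761]]
force: [-8.6, -2.6, 11.2]
opening: 0.681
grasp_force: 30.0
```

```bash
python3 feel.py L
```

```text
14.4167 nose mm [-0.8143 -0.2008 -0.6422] force pocket [-0.3951 -3.3928 13.9085] moment [-0.4762  1.9667  0.5017] tilt [-0.0086 -0.0004 -1.    ] by [-0.0023  1.     -0.0004] 0.6813815662173422
to mouth [ 0.0033  0.0013 -0.0019 -0.0004 -0.0014  0.    ]
```

Request:
carry_out:
  deltas:
    - [[0.008,0,-0.002,0,0,0,1],[0.016,-0.002,-0.004,0,0,0,1],[0.025,-0.005,-0.007,0,0,0,1],[0.034,-0.008,-0.01,0,0,0,1],[0.043,-0.01,-0.012,0,0,0,1],[0.052,-0.01,-0.014,0,0,0,1],[0.058,-0.01,-0.016,0,0,0,1],[0.06,-0.01,-0.016,0,0,0,1],[0.06,-0.01,-0.016,0,0,0,1],[0.06,-0.01,-0.016,0,0,0,1]]

```text
time_s: 15.25
position: [0.5057, 0.2948, 0.16]
tcp_rot: [[-0.764, 0.098, -0.638], [0.074, 0.995, 0.063], [0.641, 0.001, -0.768]]
force: [0.7, -0.6, -4.1]
opening: 0.679
grasp_force: 30.0
```

```bash
python3 feel.py L; python3 - <<'E'
from mv import *
o=[]
for n in ("top","side"):
    im=capture(n)[:,:,::-1]; cv2.imwrite(f"pics/{n}1.png",im); K,T=cam(n); c=proj([.54,.29,.12],K,T)[0].round().astype(int); print(n,c)
    x,y=c-[25,30]; o.append(cv2.resize(cv2.convertScaleAbs(im[y:y+60,x:x+50],alpha=1.4),(400,480),interpolation=cv2.INTER_CUBIC))
cv2.imwrite("pics/ts1.png",np.hstack(o))
E
```

```text
15.25 nose mm [ 1.087  -0.511   3.7475] force pocket [-1.6952 -0.5131 -3.816 ] moment [ 0.0401 -0.7792 -0.0541] tilt [ 0.0025  0.0007 -1.    ] by [0.0005 1.     0.0007] 0.6785524239645808
to mouth [-0.0224  0.0037  0.0123  0.0001  0.0004  0.0001]
top [244 207]
side [294 145]
```

View pics/ts1.png

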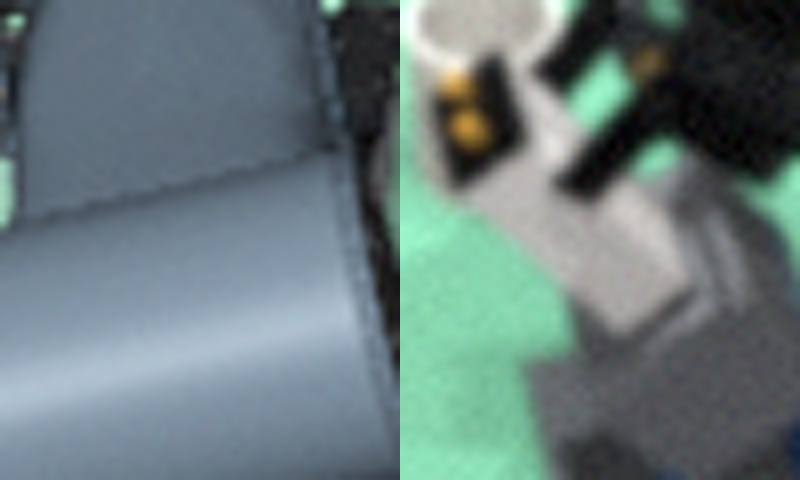

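The side crop shows the nose's −y face ending at about crop (620,335) and (690,285), just over the dark mouth; the arm hides the top view. I'll compare the mouth and nose positions in the same side camera.

```bash
python3 - <<'E'
from mv import *
K,T=cam("side"); F=frame(np.radians(-5.6)); o=np.array([.5608,.290,.1])
M=[o+F@[x,y,0] for x,y in ((-.0215,-.0315),(-.0215,.0315),(.0215,.0315),(.0215,-.0315))]
print("pred mouth",proj(M,K,T), "centre",proj(o,K,T))
g=cv2.cvtColor(cv2.imread("pics/side0.png"),cv2.COLOR_BGR2GRAY); print("side0 rows140-162 cols 290-320"); print(g[138:163,290:320])
f=lambda d,e=0:proj(o+F@d,K,T)[0]-proj(o,K,T)[0]
print("px per mm",f([.001,0,0]),f([0,.001,0]),f([0,0,.001]))
n=o+F@np.array([.0011,-.0005,.0037])
print("pred nose corners -y: front,back",proj([n+F@[-.02,-.03,0],n+F@[.02,-.03,0]],K,T))
E
```

```text
pred mouth [[296.9164 157.6924]
 [293.6022 146.1151]
 [302.9798 139.4165]
 [306.5519 150.9167]] centre [[299.9736 148.4776]]
side0 rows140-162 cols 290-320
[[ 84  81  82  83  95 112 126 136 130 130 126 124 123 124 120 123 119 105
   92  86  94 111 123 134 141 139 141 143 141 141]
 [ 84  84  84  92 104 117 127 127 127 128 123 123 123 123 126 124 126 109
   95  87  86  94 109 121 138 138 139 141 139 139]
 [ 83  91  93  99 112 123 126 126 123 123 119 113 112 116 120 122 124 113
  104  87  80  85  95 106 125 131 138 139 143 139]
 [ 86  99 110 117 124 128 126 122 123 121 112  95  92  99 117 122 125 118
  107  92  83  83  85  89 108 121 132 139 142 140]
 [100 112 121 127 121 126 123 118 115 105  92  76  76  87 111 122 127 122
  109  96  86  81  80  84  91 102 120 133 142 141]
 [116 122 131 123 126 124 121 114  99  87  69  62  59  80 104 119 126 123
  113 103  88  84  81  80  83  89 105 125 135 140]
 [128 124 123 123 122 117 113  97  78  66  58  51  55  68  96 115 126 123
  120 107  91  83  79  80  80  82  94 115 132 142]
 [128 125 124 119 116 105  92  79  62  56  50  56  54  64  90 113 123
[... 1621 characters left out ...]
  72  61
   58  57  55  53  53  54  49  55  57  63  77  76]
 [ 98 114 123 124 125 127 121 120 122 122 122 116 103  97  74  65  59  54
   55  54  53  52  51  54  53  54  53  59  68  73]
 [ 87 101 117 122 125 127 124 123 124 120 110  99  86  73  61  55  56  53
   52  55  53  52  49  53  57  50  52  56  58  66]
 [ 81  99 115 123 125 124 123 121 114 105  93  77  68  59  52  55  54  50
   53  54  57  53  53  56  54  52  54  55  56  57]
 [ 77  94 112 125 125 125 124 116  97  85  72  64  55  54  55  52  52  56
   54  54  57  52  53  54  55  52  53  53  56  54]]
px per mm [ 0.2211 -0.1567] [-0.0546 -0.1831] [-0.1673 -0.1499]
pred nose corners -y: front,back [[296.8117 156.5507]
 [305.7838 150.2328]]
```

Request:
carry_out:
  deltas:
    - [[0.001,0.002,0.004,0,0,0,1],[0.002,0.004,0.008,0,0,0,1],[0.002,0.004,0.008,0,0.0004,0,1],[-0.004,0.004,0.01,0,0.0004,0,1],[-0.011,0.004,0.012,0,0.0004,0,1],[-0.018,0.004,0.014,0,0.0004,0,1],[-0.025,0.004,0.016,0,0.0004,0,1],[-0.031,0.004,0.017,0,0.0004,0,1],[-0.037,0.004,0.019,0,0.0004,0,1],[-0.041,0.004,0.02,0,0.0004,0,1]]

```text
time_s: 16.18
position: [0.5083, 0.295, 0.1539]
tcp_rot: [[-0.762, 0.098, -0.64], [0.074, 0.995, 0.063], [0.643, 0.001, -0.766]]
force: [0.5, -1.0, -3.5]
opening: 0.681
grasp_force: 30.0
```

```bash
python3 feel.py L
```

```text
16.1833 nose mm [-0.542 -0.063 -2.771] force pocket [-1.5598 -0.991  -3.1909] moment [ 0.041  -0.7634 -0.0077] tilt [-0.0008  0.0005 -1.    ] by [0.0004 1.     0.0005] 0.6806713356659536
to mouth [ 0.017   0.0007 -0.0078  0.0001 -0.0001  0.0001]
```

It's in: depth 2.8 mm with no contact. Next is 12 mm deeper.

Request:
carry_out:
  deltas:
    - [[-0.008,0,0.002,0,0,0,1],[-0.016,0,0.004,0,0,0,1],[-0.024,0,0.006,0,0,0,1],[-0.032,0,0.008,0,0,0,1],[-0.04,0,0.01,0,0,0,1],[-0.048,0,0.013,0,0,0,1],[-0.056,0,0.015,0,0,0,1],[-0.064,0,0.017,0,0,0,1],[-0.071,0,0.019,0,0,0,1],[-0.077,0,0.021,0,0,0,1]]

```text
time_s: 17.02
position: [0.5151, 0.2944, 0.1441]
tcp_rot: [[-0.762, 0.098, -0.64], [0.074, 0.995, 0.063], [0.643, 0.001, -0.766]]
force: [-0.9, -0.1, -4.0]
opening: 0.676
grasp_force: 30.0
```

```bash
python3 feel.py L
```

```text
17.0167 nose mm [ -0.5483  -0.0399 -14.708 ] force pocket [-2.9988 -0.1847 -2.783 ] moment [ 0.0251 -0.7799 -0.0623] tilt [-0.0007  0.0006 -1.    ] by [0.0004 1.     0.0006] 0.6763448841498474
to mouth [ 0.0938  0.0006 -0.0285  0.0001 -0.0001  0.0001]
```

Request:
carry_out:
  deltas:
    - [[-0.009,0,0.002,0,0,0,1],[-0.019,0,0.005,0,0,0,1],[-0.028,0,0.007,0,0,0,1],[-0.038,0,0.01,0,0,0,1],[-0.047,0,0.012,0,0,0,1],[-0.057,0,0.015,0,0,0,1],[-0.066,0,0.017,0,0,0,1],[-0.076,0,0.02,0,0,0,1],[-0.085,0,0.022,0,0,0,1],[-0.09,0,0.024,0,0,0,1]]

```text
time_s: 17.85
position: [0.5232, 0.2936, 0.1326]
tcp_rot: [[-0.762, 0.098, -0.64], [0.074, 0.995, 0.063], [0.643, 0.001, -0.766]]
force: [0.5, 1.5, -4.1]
opening: 0.681
grasp_force: 30.0
```

Request:
carry_out:
  deltas:
    - [[-0.003,0,0.001,0,0,0,1],[-0.006,0,0.002,0,0,0,1],[-0.009,0,0.003,0,0,0,1],[-0.012,0,0.003,0,0,0,1],[-0.016,0,0.004,0,0,0,1],[-0.019,0,0.005,0,0,0,1],[-0.022,0,0.006,0,0,0,1],[-0.026,0,0.007,0,0,0,1],[-0.029,0,0.008,0,0,0,1],[-0.032,0,0.009,0,0,0,1]]

```text
time_s: 18.68
position: [0.5259, 0.2934, 0.1286]
tcp_rot: [[-0.762, 0.098, -0.64], [0.074, 0.995, 0.063], [0.643, 0.001, -0.766]]
force: [-0.0, 0.1, -4.1]
opening: 0.682
grasp_force: 30.0
```

```bash
python3 feel.py L
```

```text
18.6833 nose mm [ -0.6009  -0.003  -33.6007] force pocket [-2.3861  0.0574 -3.3621] moment [-0.026  -0.7891 -0.0342] tilt [-0.0006  0.0006 -1.    ] by [0.0003 1.     0.0006] 0.6817964632995007
to mouth [ 0.2154  0.0004 -0.0614  0.0001 -0.0001  0.0001]
```

Request:
carry_out:
  deltas:
    - [[-0.004,0,0.001,0,0,0,1],[-0.008,0,0.002,0,0,0,1],[-0.012,0,0.003,0,0,0,1],[-0.015,0,0.004,0,0,0,1],[-0.019,0,0.005,0,0,0,1],[-0.023,0,0.006,0,0,0,1],[-0.027,0,0.007,0,0,0,1],[-0.031,0,0.008,0,0,0,1],[-0.035,0,0.009,0,0,0,1],[-0.038,0,0.01,0,0,0,1]]

```text
time_s: 19.52
position: [0.527, 0.2935, 0.127]
tcp_rot: [[-0.758, 0.097, -0.645], [0.073, 0.995, 0.063], [0.648, 0.001, -0.761]]
force: [-5.0, 2.4, 10.6]
opening: 0.679
grasp_force: 30.0
```

```bash
python3 feel.py L
```

```text
19.5167 nose mm [ -1.1703   0.3141 -35.6274] force pocket [ 1.8244  1.9173 11.6401] moment [-0.2906  1.5136 -0.0822] tilt [-0.0074  0.0014 -1.    ] by [-0.0001  1.      0.0014] 0.6789406898247952
to mouth [ 0.2283 -0.0011 -0.0635  0.     -0.0012  0.0002]
```

Contact at about 35.5 mm with +14 N. I'll back off, shift 0.5 mm and touch again to confirm it's the stop, with less load.

Request:
carry_out:
  deltas:
    - [[0.01,0,-0.003,0,0,0,1],[0.02,0,-0.006,0,0,0,1],[0.03,0,-0.01,0,0,0,1],[0.038,-0.001,-0.013,0,0,0,1],[0.038,-0.001,-0.014,0,0,0,1],[0.034,-0.001,-0.013,0,0,0,1],[0.03,-0.001,-0.012,0,0,0,1],[0.025,-0.001,-0.01,0,0,0,1],[0.02,-0.001,-0.009,0,0,0,1],[0.016,-0.001,-0.008,0,0,0,1]]

```text
time_s: 20.35
position: [0.5272, 0.2931, 0.1272]
tcp_rot: [[-0.76, 0.097, -0.643], [0.074, 0.995, 0.063], [0.646, 0.001, -0.764]]
force: [-2.8, 1.2, 2.4]
opening: 0.68
grasp_force: 30.0
```

```bash
python3 feel.py L
```

```text
20.35 nose mm [ -0.5604  -0.1622 -35.5761] force pocket [-0.9942  0.9287  3.6478] moment [-0.0649  0.319  -0.027 ] tilt [-0.0038  0.0007 -1.    ] by [0.     1.     0.0007] 0.6801440230941166
to mouth [ 0.2286  0.0016 -0.0621  0.     -0.0006  0.0001]
```

Same depth on the second touch, so it rests on the stop with about 6 N. Release and withdraw along the tool axis.

Request:
carry_out:
  deltas:
    - [[0,0,0,0,0,0,0.3],[0,0,0,0,0,0,0.2],[0,0,0,0,0,0,0],[0,0,0,0,0,0,-0.4],[0,0,0,0,0,0,-1],[0,0,0,0,0,0,-1],[0,0,0,0,0,0,-1],[0,0,0,0,0,0,-1],[0,0,0,0,0,0,-1],[0,0,0,0,0,0,-1]]

```text
time_s: 21.18
position: [0.5284, 0.2929, 0.1262]
tcp_rot: [[-0.762, 0.098, -0.64], [0.074, 0.995, 0.063], [0.643, 0.001, -0.766]]
force: [-1.0, 0.2, -0.8]
opening: 0.986
grasp_force: 0.0
```

Request:
carry_out:
  deltas:
    - [[0,0,-0.03,0,0,0,-1],[0,0,-0.08,0,0,0,-1],[0,0,-0.15,0,0,0,-1],[0,0,-0.23,0,0,0,-1],[0,0,-0.32,0,0,0,-1],[0,0,-0.41,0,0,0,-1],[0,0,-0.5,0,0,0,-1],[0,0,-0.58,0,0,0,-1],[0,0,-0.64,0,0,0,-1],[0,0,-0.67,0,0,0,-1]]

```text
time_s: 22.02
position: [0.5941, 0.2864, 0.2048]
tcp_rot: [[-0.764, 0.098, -0.638], [0.074, 0.995, 0.064], [0.641, 0.002, -0.768]]
force: [0.7, 0.1, -0.7]
opening: 1.001
grasp_force: 0.0
```

```bash
python3 - <<'E'
from mv import *
s=telemetry.read_state(); R0=s["tcp_rot"]; p0=s["position"]; print(s["time_s"],p0,R0,s["joint_positions"],s["force"],s["moment"],s["opening"])
im=capture("side")[:,:,::-1]; cv2.imwrite("pics/side2.png",im)
im=capture("wrist")[:,:,::-1]; cv2.imwrite("pics/w4.png",im)
# block in pocket: check white region & brass in side
K,T=cam("side"); F=frame(np.radians(-5.6)); o=np.array([.5608,.290,.1])
hsv=cv2.cvtColor(cv2.imread("pics/side2.png"),cv2.COLOR_BGR2HSV); m=cv2.inRange(hsv,(8,110,120),(28,255,255)); m[:,:240]=0;m[:,330:]=0;m[:100]=0;m[165:]=0
ys,xs=np.nonzero(m); print("brass px",len(xs),xs.mean(),ys.mean(),"pred",proj(o+F@[0,0,.12-.035+.005],K,T))
E
```

```text
22.0167 [0.5941 0.2864 0.2048] [[-0.7641  0.0981 -0.6376]
 [ 0.0743  0.9952  0.064 ]
 [ 0.6408  0.0016 -0.7677]] [ 10.6759  53.0267  44.867   12.0942 120.2262 -71.2428] [ 0.7341  0.1497 -0.6977] [ 0.0052 -0.3187  0.0553] 1.0007951855064412
brass px 7 280.2857142857143 136.42857142857142 pred [[284.3446 134.477 ]]
```

Large cell is seated and released. For the small cell I'll use the half-turned grasp, because joint 6 would run out of range otherwise. Planning the transit.

```bash
python3 - <<'E'
from mv import *
s=telemetry.read_state(); p,R=s["position"],s["tcp_rot"]
def down(a): a=np.radians(a); x=np.array([np.cos(a),np.sin(a),0]); z=np.array([0,0,-1.]); return np.c_[x,np.cross(z,x),z]
for q,a in (((.57,.17,.27),175),((.53,.04,.26),112),((.50,-.09,.24),70),((.48,-.22,.22),40),((.465,-.345,.19),22.4)):
    d=delta(p,R,q,down(a)); print(d); p,R=np.array(q),down(a)
E
```

```text
[ 0.344  -0.7877 -0.2865  0.0008 -0.1108 -0.0016]
[ 0.1901 -0.8866  0.0667  0.      0.      0.175 ]
[-0.7286 -0.5101  0.1333  0.      0.      0.1167]
[-0.86    0.1711  0.1333  0.      0.      0.0833]
[-0.6123  0.5741  0.2     0.      0.      0.0489]
```

Request:
carry_out:
  deltas:
    - [[0.034,-0.079,-0.029,0,-0.011,0,-1],[0.069,-0.158,-0.057,0,-0.022,0,-1],[0.103,-0.236,-0.086,0,-0.033,0,-1],[0.138,-0.315,-0.115,0,-0.044,0,-1],[0.172,-0.394,-0.143,0,-0.055,0,-1],[0.206,-0.473,-0.172,0,-0.066,-0.001,-1],[0.241,-0.551,-0.201,0,-0.077,-0.001,-1],[0.275,-0.63,-0.229,0,-0.088,-0.001,-1],[0.31,-0.709,-0.258,0.001,-0.1,-0.001,-1],[0.344,-0.788,-0.287,0.001,-0.111,-0.002,-1]]

```text
time_s: 22.95
position: [0.5682, 0.1698, 0.2697]
tcp_rot: [[-0.997, 0.083, 0.001], [0.083, 0.997, -0.001], [-0.002, -0.001, -1.0]]
force: [0.2, 0.4, -0.3]
opening: 0.998
grasp_force: 0.0
```

Request:
carry_out:
  deltas:
    - [[0.019,-0.089,0.007,0,0,0.0175,-1],[0.038,-0.177,0.013,0,0,0.035,-1],[0.057,-0.266,0.02,0,0,0.0525,-1],[0.076,-0.355,0.027,0,0,0.07,-1],[0.095,-0.443,0.033,0,0,0.0875,-1],[0.114,-0.532,0.04,0,0,0.105,-1],[0.133,-0.621,0.047,0,0,0.1225,-1],[0.152,-0.709,0.053,0,0,0.14,-1],[0.171,-0.798,0.06,0,0,0.1575,-1],[0.19,-0.887,0.067,0,0,0.175,-1]]

```text
time_s: 23.78
position: [0.5285, 0.0396, 0.2591]
tcp_rot: [[-0.373, 0.928, -0.003], [0.928, 0.373, -0.001], [0.001, -0.003, -1.0]]
force: [-1.0, 0.7, 0.3]
opening: 1.0
grasp_force: 0.0
```

Request:
carry_out:
  deltas:
    - [[-0.073,-0.051,0.013,0,0,0.0117,-1],[-0.146,-0.102,0.027,0,0,0.0233,-1],[-0.219,-0.153,0.04,0,0,0.035,-1],[-0.291,-0.204,0.053,0,0,0.0467,-1],[-0.364,-0.255,0.067,0,0,0.0584,-1],[-0.437,-0.306,0.08,0,0,0.07,-1],[-0.51,-0.357,0.093,0,0,0.0817,-1],[-0.583,-0.408,0.107,0,0,0.0934,-1],[-0.656,-0.459,0.12,0,0,0.105,-1],[-0.729,-0.51,0.133,0,0,0.1167,-1]]

```text
time_s: 24.62
position: [0.4991, -0.0904, 0.2393]
tcp_rot: [[0.342, 0.94, -0.003], [0.94, -0.342, -0.0], [-0.001, -0.002, -1.0]]
force: [0.5, -0.5, 0.6]
opening: 1.0
grasp_force: 0.0
```

Request:
carry_out:
  deltas:
    - [[-0.086,0.017,0.013,0,0,0.0083,-1],[-0.172,0.034,0.027,0,0,0.0167,-1],[-0.258,0.051,0.04,0,0,0.025,-1],[-0.344,0.068,0.053,0,0,0.0333,-1],[-0.43,0.086,0.067,0,0,0.0417,-1],[-0.516,0.103,0.08,0,0,0.05,-1],[-0.602,0.12,0.093,0,0,0.0583,-1],[-0.688,0.137,0.107,0,0,0.0667,-1],[-0.774,0.154,0.12,0,0,0.075,-1],[-0.86,0.171,0.133,0,0,0.0833,-1]]

```text
time_s: 25.45
position: [0.4796, -0.2203, 0.2194]
tcp_rot: [[0.765, 0.643, -0.002], [0.643, -0.765, 0.0], [-0.002, -0.002, -1.0]]
force: [-0.1, 1.3, -0.2]
opening: 0.997
grasp_force: 0.0
```

Request:
carry_out:
  deltas:
    - [[-0.061,0.057,0.02,0,0,0.0049,-1],[-0.122,0.115,0.04,0,0,0.0098,-1],[-0.184,0.172,0.06,0,0,0.0147,-1],[-0.245,0.23,0.08,0,0,0.0196,-1],[-0.306,0.287,0.1,0,0,0.0245,-1],[-0.367,0.344,0.12,0,0,0.0294,-1],[-0.43,0.402,0.14,0,0,0.0343,-1],[-0.49,0.459,0.16,0,0,0.0392,-1],[-0.551,0.517,0.18,0,0,0.0441,-1],[-0.612,0.574,0.2,0,0,0.0489,-1]]

```text
time_s: 26.28
position: [0.4656, -0.3466, 0.1896]
tcp_rot: [[0.925, 0.381, -0.001], [0.381, -0.925, -0.001], [-0.002, 0.0, -1.0]]
force: [-1.0, 0.1, 0.1]
opening: 1.002
grasp_force: 0.0
```

```bash
python3 - <<'E'
from mv import *
s=telemetry.read_state(); R0=s["tcp_rot"]; p0=s["position"]; print(s["time_s"],p0,R0,s["joint_positions"])
im=capture("wrist")[:,:,::-1]; cv2.imwrite("pics/w5.png",im); K,T=cam("wrist",s)
print("pred",proj([.529,-.329,.032],K,T))
hsv=cv2.cvtColor(im,cv2.COLOR_BGR2HSV); m=((hsv[...,1]<45)&(hsv[...,2]>150)).astype(np.uint8)*255
for c in cv2.findContours(m,0,2)[0]:
    if cv2.contourArea(c)>1500:
        c=c[:,0]; P=onplane(c,K,T,(0,0,.032))[:,:2]*1000
        print(cv2.boundingRect(c),cv2.minAreaRect(P.astype(np.float32)),cv2.approxPolyDP(P.astype(np.float32),8,True)[:,0].tolist())
E
```

```text
26.2833 [ 0.4656 -0.3466  0.1896] [[ 0.9245  0.3811 -0.0014]
 [ 0.3811 -0.9245 -0.0007]
 [-0.0016  0.0001 -1.    ]] [-47.6378  27.1112  88.8843  -0.0976  64.0294  20.0006]
pred [[329.6006 113.4689]]
(301, 46, 54, 120) ((532.4376831054688, -324.62457275390625), (110.3016357421875, 49.38117218017578), 21.892024993896484) [[574.47216796875, -282.4795837402344], [474.2460021972656, -325.2881774902344], [490.17510986328125, -366.5002136230469], [591.06005859375, -327.0656433105469]]
```

```bash
python3 - <<'E'
from mv import *
s=telemetry.read_state(); R0=s["tcp_rot"]; p0=s["position"]
p1,R1=pick((.5275,-.3265),22.1,.032,.022,.0235,15); R1=R1@np.diag([-1,-1,1])
pre=p1+np.array([0,0,.07]); print(p1,delta(p0,R0,pre,R1), delta(pre,R1,p1,R1))
E
```

```text
[ 0.5116 -0.333   0.0054] [0.3279 0.0145 0.7569 0.0003 0.0421 0.0005] [-0.1208  0.      0.4508  0.      0.      0.    ]
```

Request:
carry_out:
  deltas:
    - [[0.036,0.002,0.08,0,0.0047,0,-1],[0.073,0.003,0.16,0,0.0094,0,-1],[0.109,0.005,0.25,0,0.014,0,-1],[0.146,0.006,0.33,0,0.0187,0,-1],[0.182,0.008,0.42,0,0.0234,0,-1],[0.219,0.01,0.5,0,0.028,0,-1],[0.255,0.011,0.59,0,0.0327,0,-1],[0.291,0.013,0.67,0,0.0374,0,-1],[0.328,0.0145,0.757,0,0.0421,0.0005,-1],[0.328,0.0145,0.757,0,0.0421,0.0005,-1]]

```text
time_s: 27.17
position: [0.5104, -0.3273, 0.0737]
tcp_rot: [[0.894, 0.38, 0.237], [0.366, -0.925, 0.104], [0.259, -0.006, -0.966]]
force: [-1.0, -0.2, 0.2]
opening: 1.001
grasp_force: 0.0
```

```bash
python3 - <<'E'
from mv import *
s=telemetry.read_state(); R0=s["tcp_rot"]; p0=s["position"]
p1,R1=pick((.5275,-.3265),22.1,.032,.022,.0235,15); R1=R1@np.diag([-1,-1,1])
print(s["time_s"],p0,s["joint_positions"],delta(p0,R0,p1,R1))
E
```

```text
27.1667 [ 0.5104 -0.3273  0.0737] [-51.3778  36.1669  97.4569  20.9557  44.3533   1.5126] [-0.1242  0.0407  0.4374 -0.0011 -0.      0.0004]
```

Request:
carry_out:
  deltas:
    - [[-0.01,0.015,0.03,-0.0003,0,0,-1],[-0.03,0.03,0.09,-0.0006,0,0.0002,-1],[-0.045,0.04,0.15,-0.001,0,0.0004,-1],[-0.06,0.04,0.21,-0.001,0,0.0004,-1],[-0.075,0.04,0.27,-0.001,0,0.0004,-1],[-0.09,0.04,0.32,-0.001,0,0.0004,-1],[-0.105,0.04,0.37,-0.001,0,0.0004,-1],[-0.115,0.04,0.41,-0.001,0,0.0004,-1],[-0.124,0.04,0.437,-0.001,0,0.0004,-1],[-0.124,0.04,0.437,-0.001,0,0.0004,-1]]

```text
time_s: 28.0
position: [0.5128, -0.3339, 0.007]
tcp_rot: [[0.894, 0.377, 0.241], [0.365, -0.926, 0.095], [0.259, 0.003, -0.966]]
force: [0.3, -0.1, -0.2]
opening: 0.998
grasp_force: 0.0
```

```bash
python3 - <<'E'
from mv import *
s=telemetry.read_state(); R0=s["tcp_rot"]; p0=s["position"]
p1,R1=pick((.5275,-.3265),22.1,.032,.022,.0235,15); R1=R1@np.diag([-1,-1,1])
print(s["time_s"],p0,s["joint_positions"],s["force"],delta(p0,R0,p1,R1))
E
```

```text
28.0 [ 0.5128 -0.3339  0.007 ] [-51.5283  42.714   98.5239  24.4471  36.8156  -3.1596] [ 0.2807 -0.1386 -0.1814] [-0.0077 -0.0089  0.0088  0.0005 -0.0001  0.0003]
```

Request:
carry_out:
  deltas:
    - [[-0.005,-0.006,0.005,0,0,0,-0.5],[-0.005,-0.006,0.005,0,0,0,1],[-0.005,-0.006,0.005,0,0,0,1],[-0.005,-0.006,0.005,0,0,0,1],[-0.005,-0.006,0.005,0,0,0,1],[-0.005,-0.006,0.005,0,0,0,1],[-0.005,-0.006,0.005,0,0,0,1],[-0.005,-0.006,0.005,0,0,0,1],[-0.005,-0.006,0.005,0,0,0,1],[-0.005,-0.006,0.005,0,0,0,1]]

```text
time_s: 28.83
position: [0.5125, -0.3334, 0.0075]
tcp_rot: [[0.894, 0.377, 0.243], [0.366, -0.926, 0.094], [0.26, 0.004, -0.966]]
force: [0.5, 0.6, 2.4]
opening: 0.325
grasp_force: 1.2
```

```bash
python3 - <<'E'
from mv import *
s=telemetry.read_state(); p,R=s["position"],s["tcp_rot"]; print(s["time_s"],p,R,s["force"],s["opening"],s["grasp_force"],s["joint_positions"])
g=p-.0187*R[:,2]; c=np.array([.5275,-.3265]); y=np.radians(22.1); print("grasp z",g[2],"nose dist",.06-((g[:2]-c)@[np.cos(y),np.sin(y)]))
o=np.array([.5928,.0757,.1])
t,Rt=place(o,-11.2,-.03,.082,g[2]-.016,15,True); print("place30",t)
A=p+np.array([0,0,.14]); B=np.array([.50,-.20,.235]); C=np.array([.50,-.07,.255])
print(delta(p,R,A,R)); print(delta(A,R,B,R)); print(delta(B,R,C,Rt)); print(delta(C,Rt,t,Rt))
E
```

```text
28.8333 [ 0.5125 -0.3334  0.0075] [[ 0.8937  0.3775  0.2425]
 [ 0.3656 -0.926   0.0942]
 [ 0.2601  0.0045 -0.9656]] [0.4548 0.55   2.4451] 0.32511324630324945 1.195132110005943 [-51.5431  42.6316  98.6733  24.5699  36.698   -3.311 ]
grasp z 0.02554434199798664 nose dist 0.08140412045518122
place30 [0.5257 0.089  0.1829]
[ 0.2428  0.0042 -0.9012  0.      0.      0.    ]
[ 0.4027 -0.8523 -0.4997  0.      0.      0.    ]
[ 0.3515 -0.8019 -0.0471  0.0215 -0.1487  0.0939]
[ 0.2798 -1.073   0.3927  0.      0.      0.    ]
```

The opening of 28 mm is below 48 mm, so the grasp isn't right. Looking.

```bash
python3 - <<'E'
from mv import *
im=capture("wrist")[:,:,::-1]; cv2.imwrite("pics/w6.png",im)
im2=capture("side")[:,:,::-1]; cv2.imwrite("pics/side3.png",im2)
a=cv2.resize(im2[240:400,260:420],(400,400),interpolation=cv2.INTER_CUBIC); b=cv2.resize(im,(400,250)); 
cv2.imwrite("pics/v10.png",np.hstack([a,np.vstack([b,np.zeros((150,400,3),np.uint8)])]))
s=telemetry.read_state(); print(s["time_s"],s["opening"],s["grasp_force"],s["force"])
E
```

```text
28.9333 0.2347097912080514 1.1461915817926638 [-0.1952  1.36    2.7781]
```

View pics/v10.png

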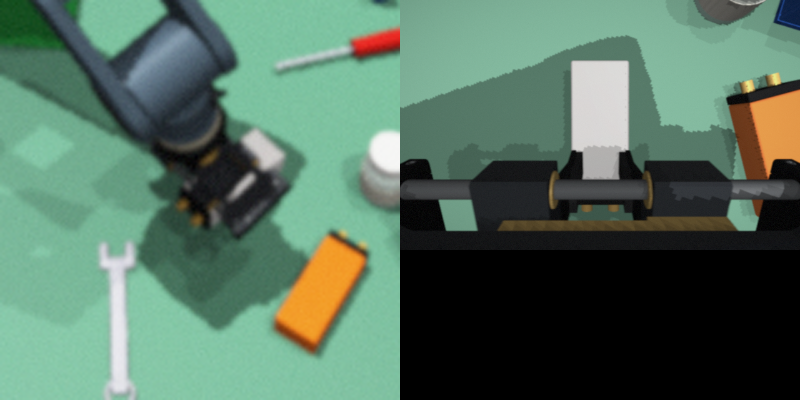

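The wrist view shows the small cell (600,60–208) with the fingers at (580,160) and (620,160), apparently overlapping it. I'll check numerically.

```bash
python3 - <<'E'
from mv import *
s=telemetry.read_state(); print(s["opening"],s["grasp_force"],s["force"],s["position"])
im=cv2.imread("pics/w6.png"); K,T=cam("wrist",s); hsv=cv2.cvtColor(im,cv2.COLOR_BGR2HSV)
m=((hsv[...,1]<45)&(hsv[...,2]>130)).astype(np.uint8)*255
c=max(cv2.findContours(m,0,2)[0],key=cv2.contourArea)[:,0]; print(cv2.boundingRect(c))
for z in (.032,.04):
  P=onplane(c,K,T,(0,0,z))[:,:2]*1000; print(z,cv2.minAreaRect(P.astype(np.float32)),cv2.approxPolyDP(P.astype(np.float32),5,True)[:,0].tolist())
y=np.radians(22.1); bx=np.array([np.cos(y),np.sin(y),0]); by=np.array([-bx[1],bx[0],0]); cc=np.array([.5275,-.3265,.032])
print("pred block top corners",proj([cc+a*bx+b*by for a,b in((.06,.024),(.06,-.024),(-.06,-.024),(-.06,.024))],K,T))
R=s["tcp_rot"];p=s["position"]; w=s["opening"]*.0435
print("tips",proj([p+w*R[:,1],p-w*R[:,1],p-.0187*R[:,2]+w*R[:,1],p-.0187*R[:,2]-w*R[:,1]],K,T))
g=cv2.cvtColor(im,cv2.COLOR_BGR2GRAY)[220:344:4,250:390:4]
for i,r in enumerate(g): print(220+4*i,' '.join(f"{v:3d}" for v in r))
E
```

```text
0.2347097912080514 1.1461915817926638 [-0.1952  1.36    2.7781] [ 0.5125 -0.3337  0.0075]
(273, 96, 94, 191)
0.032 ((538.6185913085938, -321.9120178222656), (97.53522491455078, 47.396446228027344), 22.4246826171875) [[574.4132080078125, -282.12066650390625], [507.68212890625, -309.06805419921875], [508.4990539550781, -319.28485107421875], [488.30780029296875, -327.4753112792969], [499.0258483886719, -353.8117980957031], [519.86669921875, -345.80487060546875], [525.5654296875, -352.9355163574219], [591.2316284179688, -325.8367614746094]]
0.04 ((538.6008911132812, -321.9087829589844), (93.19612884521484, 45.28792953491211), 22.424678802490234) [[572.8031005859375, -283.8877258300781], [509.04071044921875, -309.63629150390625], [509.8212890625, -319.3985595703125], [490.5282897949219, -327.2246398925781], [500.76953125, -352.3894958496094], [520.6832275390625, -344.73876953125], [526.12841796875, -351.5522155761719], [588.8733520507812, -325.65899658203125]]
pred block top corners [[272.9558  97.3198]
 [367.258   97.6158]
 [365.9251 330.6446]
 [273.4208 330.6248]]
tips [[339.0403 240.72
[... 3831 characters left out ...]
   7  23  26  22  24  16  17  16  14  12  15  14  16  16  13  19   9  17  12  15  17  20  14   7  24  22  23  10  12   5  11
328  47  11   7  12   8  15  24  22  20  64  70  84  91  87  67  68  68  70  71  66  68  73  83  91  87  71  68  27  27  26  28   8   2   6  15
332  25  14   6   8   6  10  21  25  23  73  80  95 104  99  82  78  79  79  77  80  78  83  98 102  96  78  78  45  21  24  24   8   7   8  10
336  14  14   7   0   6  14  20  24  29  78  79  94 104  99  79  77  77  77  77  78  79  82  94 104 100  79  80  57  24  19  22   5   6   9  15
340  18  14   9   9   5  14  47  47  52  78  77  77  78  80  76  78  79  78  76  77  76  76  75  78  78  79  78  68  47  43  41   6   7   7  11
```

Request:
carry_out:
  deltas:
    - [[0,0,0,0,0,0,-1],[0,0,0,0,0,0,-1],[0,0,0,0,0,0,-1],[0,0,0,0,0,0,-1],[0,0,0,0,0,0,-1],[0,0,0,0,0,0,-1],[0,0,0,0,0,0,-1],[0,0,0,0,0,0,-1],[0,0,0,0,0,0,-1],[0,0,0,0,0,0,-1]]

```text
time_s: 29.77
position: [0.5123, -0.3334, 0.007]
tcp_rot: [[0.894, 0.378, 0.242], [0.366, -0.926, 0.094], [0.26, 0.004, -0.966]]
force: [-0.4, -0.2, -1.2]
opening: 0.909
grasp_force: 0.0
```

```bash
python3 - <<'E'
from mv import *
s=telemetry.read_state(); print(s["time_s"],s["opening"],s["grasp_force"],s["force"],s["position"])
im=capture("wrist")[:,:,::-1]; cv2.imwrite("pics/w7.png",im); K,T=cam("wrist",s)
g=cv2.cvtColor(im,cv2.COLOR_BGR2GRAY)[196:290:5,200:440:7]
for i,r in enumerate(g): print(196+5*i,' '.join(f"{v:3d}" for v in r))
# fingers, open, over the bench at w5 for comparison
g=cv2.cvtColor(cv2.imread("pics/w5.png"),cv2.COLOR_BGR2GRAY)[226:290:5,200:440:7]
print("w5")
for i,r in enumerate(g): print(226+5*i,' '.join(f"{v:3d}" for v in r))
# whole-picture brightness columns of block in side view
for n in ("side3.png",):
    h=cv2.cvtColor(cv2.imread("pics/"+n),cv2.COLOR_BGR2HSV); m=((h[...,1]<45)&(h[...,2]>140)).astype(np.uint8)*255; m[:280]=0; m[345:]=0;m[:,320:]&=255
    for c in cv2.findContours(m,0,2)[0]:
        if cv2.contourArea(c)>20: print(cv2.boundingRect(c))
E
```

```text
29.7667 0.9085558288235878 0.0 [-0.3621 -0.1887 -1.2167] [ 0.5123 -0.3334  0.007 ]
196 103 102 102 104 102 104 102 103 104  86  84 197 201 203 202 203 201 204 203 202 205 205 202 205 102 102 101 102 104 102 104 134 157 158 158
201 103 104 102 104 102 103 103 103 104  91  86 197 201 201 202 201 203 202 202 202 202 205 204 204 104 103 103 105 101 103 104 156 157 158 156
206 103 104 101 102 102 104 101 102 103  84  85 197 200 201 201 202 202 201 203 202 203 202 204 203 105 103 102 102 101 103 104 142 159 158 150
211 103 101 103 103 102 104 103 104 103  88  85 195 202 202 201 203 202 202 201 202 204 202 204 195 105 104 104 105 101 103 103 105 105 102 131
216 104 102 106 102 105 102 102 102 103  86  86 197 202 202 202 201 201 202 203 202 202 203 203 204 102 103 102 106 102 103 103 102 103 104 101
221 105 102 103 102 104 103 102 103 103  87  85 195 202 201 202 202 202 202 202 201 202 203 202 203 104 102 102 104 103 104 104 101 103 103 101
226 104 103 104 103 102 104 103 103 104  96  85 195 201 200 201 200 202 201 202 202 202 202 203 203 105 102 103 102 101 102 103 102 102 103 103
231 103 1
[... 2987 characters left out ...]
59 156 158   8   8   7  15  14
271  13  12  12  20  10  40 158 148 147 146 148 146 147 147 145 145 147 158 156 217 216 218 100 155 156 158 157 158 158 157  11  13  11   9  10
276  10   8  11  16   8  30 157 147 146 145 146 145 145 147 147 148 146 157 159 156 218 219 216 104 159 156 158 156 156 158   8   5  14  13  14
281   9  15  15  15  12 121 157 153 147 146 146 145 147 145 146 147 146 156 159 158 156 217 219 216 106 158 159 157 156 156  11  10   7  15  15
286  18  20  17  12  16 141 144 143 131 132 132 131 132 134 132 133 133 140 143 142 144 143 197 200 192 102 143 142 142 144  60  16  15  20  15
(299, 337, 15, 8)
(473, 316, 26, 28)
(404, 292, 23, 26)
(357, 291, 17, 17)
(587, 280, 53, 63)
```

Request:
carry_out:
  deltas:
    - [[-0.004,0,0.014,0,0,0,-1],[-0.004,0,0.014,0,0,0,-0.6],[-0.004,0,0.014,0,0,0,-0.4],[-0.004,0,0.014,0,0,0,-0.2],[-0.004,0,0.014,0,0,0,-0.1],[-0.004,0,0.014,0,0,0,0],[-0.004,0,0.014,0,0,0,0.05],[-0.004,0,0.014,0,0,0,0.1],[-0.004,0,0.014,0,0,0,0.1],[-0.004,0,0.014,0,0,0,0.1]]

```text
time_s: 30.65
position: [0.5123, -0.3336, 0.0051]
tcp_rot: [[0.894, 0.378, 0.242], [0.366, -0.926, 0.094], [0.26, 0.005, -0.966]]
force: [-0.2, 0.8, -0.2]
opening: 0.499
grasp_force: 30.0
```

```bash
python3 - <<'E'
from mv import *
s=telemetry.read_state(); print(s["time_s"],s["opening"],s["grasp_force"],s["force"],s["position"])
im=capture("wrist")[:,:,::-1]; cv2.imwrite("pics/w8.png",im); K,T=cam("wrist",s)
g=cv2.cvtColor(im,cv2.COLOR_BGR2GRAY)
for r in (100,150,235,245,255,265,275): print(r,' '.join(f"{v:3d}" for v in g[r,230:410:5]))
E
```

```text
30.65 0.4986515333569094 30.001236107200384 [-0.1717  0.8224 -0.2219] [ 0.5123 -0.3336  0.0051]
100 107 109 106 106 107 109 109 110 107 197 213 214 213 215 213 213 213 215 215 213 213 216 215 216 216 215 216 187 107 105 109 106 107 118 168 164
150 108 112 109 110 108 109 103  91  91 185 213 212 213 214 213 213 214 212 213 215 216 215 216 216 216 215 217 193 108 108 109 108 109 109 109 110
235 108 109 109 109  96 108 108  91  91 149 211 212 211 210 212 209 209 180 192 176 196 177 184 175 177 190 176 184 109 109 103  90  89  91 108 107
245  90  88  89  90  91  88  16   7  20  21 212 211 209 210 211 176 175 176 174 174 175 175 175 174 175 176 175  61  14  18  11  73  90  88  99 108
255  90  90  89  89  89  12   8  20  18  15 174 175 176 177 176 175 175 174 176 174 174 173 176 174 176 176 154  53  18  21   8  14  83  90  90 111
265  92  90  91  82   4   7  14  19  16  16 206 203 211 208 205 176 173 174 173 173 176 174 173 173 175 173 153  41  10  15  19  12   2  40  92 108
275  79  74  13   6   8   6  15  10  19  16 170 173 172 173 173 172 173 174 173 174 174 175 173 172 173 159 152  31  13  18  14  13  12  15  12  80
```

Request:
carry_out:
  deltas:
    - [[0,0,0,0,0,0,0.1],[0,0,0,0,0,0,0.1],[0,0,0,0,0,0,0.1],[0.002,0,-0.01,0,0,0,0.1],[0.006,0,-0.022,0,0,0,0.1],[0.01,0,-0.035,0,0,0,0.1],[0.014,0,-0.05,0,0,0,0.1],[0.017,0,-0.064,0,0,0,0.1],[0.02,0,-0.075,0,0,0,0.1],[0.02,0,-0.075,0,0,0,0.1]]

```text
time_s: 31.53
position: [0.5127, -0.3343, 0.0172]
tcp_rot: [[0.894, 0.377, 0.243], [0.366, -0.926, 0.093], [0.26, 0.006, -0.966]]
force: [0.0, -0.3, -0.4]
opening: 0.449
grasp_force: 0.0
```

```bash
python3 - <<'E'
from mv import *
s=telemetry.read_state(); print(s["time_s"],s["opening"],s["grasp_force"],s["force"],s["position"])
im=capture("wrist")[:,:,::-1]; cv2.imwrite("pics/w9.png",im)
g=cv2.cvtColor(im,cv2.COLOR_BGR2GRAY)
print(g[85:110:2,320])
for r in (100,150,245,255,265,275): print(r,' '.join(f"{v:3d}" for v in g[r,230:410:5]))
E
```

```text
31.5333 0.44864996912564886 0.0 [ 0.0119 -0.3094 -0.3921] [ 0.5127 -0.3343  0.0172]
[107 109 109 108 108 110 108 109 129 191 213 216 215]
100 123 108 109 109 108 107 108 108 107 107 111 107 109 109 107 108 109 109 108 108 107 108 112 119 127 130 124 108 109 123 165 164 166 167 165 166
150 109 107 110 110 108 108 109  94  90  98 212 212 213 215 214 216 216 216 216 216 214 216 215 216 216 216 215 111 110 108 110 108 157 167 167 166
245  89  90  89  90  88  89  88  13  14  20  19 184 181 176 176 177 177 176 174 175 175 175 175 175 176 157 122  19  11  12  65  90 108 110 109 108
255  87  88  88  90  89  90  12  13  15  21  15 176 175 176 174 174 175 172 175 173 175 174 174 176 175 154  87  19  17   6  14  85  96 111 110 109
265  21  88  90  90  84  10   7  12  17  14  11 210 206 176 174 175 172 174 173 174 175 176 175 176 157 149  58  11  14  14   9  12  52 109 109 109
275  61  64  80  15  16   9  12  17  13  16  12 173 174 174 174 174 174 173 174 172 174 173 174 175 153 150  50  12  10  17  14  11  10  12  87 107
```

The numbers now fit: in the wrist image the visible fingers end about 26 mm short of the nominal TCP. The pads passed just over the 32 mm block, and slipped off on the second try. I'll open, shift back 10 mm and go lower in force-checked steps.

Request:
carry_out:
  deltas:
    - [[0,0,0,0,0,0,-1],[0,0,0,0,0,0,-1],[0,0,0,0,0,0,-1],[0,0,0,0,0,0,-1],[0,0,0,0,0,0,-1],[-0.013,0,-0.003,0,0,0,-1],[-0.026,0,-0.007,0,0,0,-1],[-0.039,0,-0.01,0,0,0,-1],[-0.052,0,-0.014,0,0,0,-1],[-0.065,0,-0.017,0,0,0,-1]]

```text
time_s: 32.42
position: [0.5028, -0.3377, 0.0167]
tcp_rot: [[0.894, 0.377, 0.243], [0.366, -0.926, 0.093], [0.26, 0.005, -0.966]]
force: [-0.2, -0.0, -0.4]
opening: 0.989
grasp_force: 0.0
```

Request:
carry_out:
  deltas:
    - [[-0.004,0,0.013,0,0,0,-1],[-0.007,0,0.026,0,0,0,-1],[-0.011,0,0.039,0,0,0,-1],[-0.014,0,0.052,0,0,0,-1],[-0.017,0,0.064,0,0,0,-1],[-0.021,0,0.077,0,0,0,-1],[-0.024,0,0.09,0,0,0,-1],[-0.028,0,0.103,0,0,0,-1],[-0.031,0,0.116,0,0,0,-1],[-0.034,0,0.129,0,0,0,-1]]

```text
time_s: 33.25
position: [0.5032, -0.3377, -0.0036]
tcp_rot: [[0.894, 0.377, 0.243], [0.366, -0.926, 0.093], [0.26, 0.005, -0.966]]
force: [-0.1, -0.2, 0.3]
opening: 0.999
grasp_force: 0.0
```

```bash
python3 - <<'E'
from mv import *
s=telemetry.read_state(); p,R=s["position"],s["tcp_rot"]; print(s["time_s"],s["opening"],s["force"],p,R@[0,0,1])
c=np.array([.5275,-.3265]); y=np.radians(22.1); g=p-.0187*R[:,2]; d=g[:2]-c; print("along",d@[np.cos(y),np.sin(y)],"across",d@[-np.sin(y),np.cos(y)])
E
```

```text
33.25 0.998754624439702 [-0.105  -0.2016  0.3413] [ 0.5032 -0.3377 -0.0036] [ 0.2425  0.0935 -0.9656]
along -0.031561778584495735 across -0.001105925681996155
```

Request:
carry_out:
  deltas:
    - [[-0.004,0,0.014,0,0,0,-1],[-0.008,0,0.027,0,0,0,-1],[-0.011,0,0.041,0,0,0,-1],[-0.0145,0,0.054,0,0,0,-1],[-0.0145,0,0.054,0,0,0,1],[-0.0145,0,0.054,0,0,0,1],[-0.0145,0,0.054,0,0,0,1],[-0.0145,0,0.054,0,0,0,1],[-0.0145,0,0.054,0,0,0,1],[-0.0145,0,0.054,0,0,0,1]]

```text
time_s: 34.08
position: [0.5033, -0.3377, -0.0116]
tcp_rot: [[0.894, 0.377, 0.243], [0.366, -0.926, 0.093], [0.26, 0.005, -0.966]]
force: [0.2, 0.6, 0.7]
opening: 0.632
grasp_force: 0.0
```

Request:
carry_out:
  deltas:
    - [[0,0,0,0,0,0,1],[0,0,0,0,0,0,1],[0,0,0,0,0,0,1],[0,0,0,0,0,0,1],[0,0,0,0,0,0,1],[0.005,0,-0.02,0,0,0,1],[0.012,0,-0.045,0,0,0,1],[0.022,0,-0.08,0,0,0,1],[0.033,0,-0.12,0,0,0,1],[0.044,0,-0.16,0,0,0,1]]

```text
time_s: 34.92
position: [0.5032, -0.3373, 0.0137]
tcp_rot: [[0.894, 0.378, 0.242], [0.366, -0.926, 0.094], [0.26, 0.005, -0.966]]
force: [0.3, -0.4, -2.2]
opening: 0.554
grasp_force: 29.9
```

```bash
python3 - <<'E'
from mv import *
s=telemetry.read_state(); p,R=s["position"],s["tcp_rot"]; print(s["time_s"],p,R,s["force"],s["opening"],s["grasp_force"],s["joint_positions"])
off=-.012+.0181-.016; print("off",off)
o=np.array([.5928,.0757,.1])
t,Rt=place(o,-11.2,-.03,.0915,off,15,True); print("place30",t)
A=p+np.array([0,0,.13]); B=np.array([.50,-.20,.215]); C=np.array([.50,-.07,.235])
print(delta(p,R,A,R)); print(delta(A,R,B,R)); print(delta(B,R,C,Rt)); print(delta(C,Rt,t,Rt))
E
```

```text
34.9167 [ 0.5032 -0.3373  0.0137] [[ 0.8937  0.3775  0.2423]
 [ 0.3657 -0.926   0.0938]
 [ 0.2598  0.0048 -0.9657]] [ 0.2666 -0.4219 -2.1734] 0.5542162303443091 29.943469762802124 [-52.5319  41.8213  99.2496  24.3868  37.1515  -4.0685]
off -0.009899999999999999
place30 [0.5047 0.0931 0.1795]
[ 0.2251  0.0041 -0.8369  0.      0.      0.    ]
[ 0.4391 -0.8532 -0.3785  0.      0.      0.    ]
[ 0.3516 -0.8019 -0.0475  0.0215 -0.1487  0.0939]
[ 0.0994 -1.073   0.3994  0.      0.      0.    ]
```

Gripped at 48 mm and lifted. Carrying it to the small stand.

Request:
carry_out:
  deltas:
    - [[0.0225,0,-0.084,0,0,0,1],[0.045,0,-0.168,0,0,0,1],[0.068,0,-0.251,0,0,0,1],[0.09,0,-0.335,0,0,0,1],[0.113,0,-0.419,0,0,0,1],[0.135,0,-0.502,0,0,0,1],[0.158,0,-0.586,0,0,0,1],[0.18,0,-0.67,0,0,0,1],[0.203,0.004,-0.753,0,0,0,1],[0.225,0.004,-0.837,0,0,0,1]]

```text
time_s: 35.75
position: [0.5031, -0.3374, 0.1452]
tcp_rot: [[0.894, 0.377, 0.243], [0.366, -0.926, 0.092], [0.26, 0.006, -0.966]]
force: [0.7, 0.2, -2.9]
opening: 0.548
grasp_force: 29.9
```

Request:
carry_out:
  deltas:
    - [[0.044,-0.085,-0.038,0,0,0,1],[0.088,-0.171,-0.076,0,0,0,1],[0.132,-0.256,-0.114,0,0,0,1],[0.176,-0.341,-0.151,0,0,0,1],[0.22,-0.427,-0.189,0,0,0,1],[0.263,-0.512,-0.227,0,0,0,1],[0.307,-0.597,-0.265,0,0,0,1],[0.351,-0.683,-0.303,0,0,0,1],[0.395,-0.768,-0.341,0,0,0,1],[0.439,-0.853,-0.379,0,0,0,1]]

```text
time_s: 36.58
position: [0.4999, -0.1987, 0.2152]
tcp_rot: [[0.894, 0.378, 0.242], [0.366, -0.926, 0.094], [0.26, 0.005, -0.966]]
force: [0.6, 1.1, -2.4]
opening: 0.551
grasp_force: 29.9
```

Request:
carry_out:
  deltas:
    - [[0.035,-0.08,-0.005,0.0022,-0.0149,0.0094,1],[0.07,-0.16,-0.01,0.0043,-0.0297,0.0188,1],[0.105,-0.241,-0.014,0.0065,-0.0446,0.0282,1],[0.141,-0.321,-0.019,0.0086,-0.0595,0.0376,1],[0.176,-0.401,-0.024,0.0108,-0.0744,0.047,1],[0.211,-0.481,-0.029,0.0129,-0.0892,0.0563,1],[0.246,-0.561,-0.033,0.0151,-0.1041,0.0657,1],[0.281,-0.642,-0.038,0.0172,-0.119,0.0751,1],[0.316,-0.722,-0.043,0.0194,-0.1338,0.0845,1],[0.352,-0.802,-0.048,0.0215,-0.1487,0.0939,1]]

```text
time_s: 37.42
position: [0.5012, -0.0686, 0.2351]
tcp_rot: [[0.75, -0.196, -0.631], [-0.152, -0.981, 0.124], [-0.643, 0.003, -0.765]]
force: [0.4, -0.3, -2.9]
opening: 0.55
grasp_force: 29.9
```

```bash
cat >> feel.py <<'E'
if sys.argv[1]=="S": feel((.5928,.0757,.1),-11.2,.0915,-.0099,True)
E
python3 feel.py S; python3 - <<'E'
from mv import *
s=telemetry.read_state(); p,R=s["position"],s["tcp_rot"]; print(s["time_s"],p,s["joint_positions"],s["opening"],s["grasp_force"])
t,Rt=place(np.array([.5928,.0757,.1]),-11.2,-.03,.0915,-.0099,15,True); print(delta(p,R,t,Rt))
E
```

```text
37.4167 nose mm [  54.7096 -159.5942   59.4988] force pocket [-1.3172 -0.2487 -2.6317] moment [-0.0559 -0.4699  0.0596] tilt [-0.0009 -0.0033 -1.    ] by [-0.0003  1.     -0.0033] 0.5504215960386221
to mouth [ 0.2858 -1.0635  0.454   0.0002  0.0001 -0.0005]
37.4167 [ 0.5012 -0.0686  0.2351] [-17.6398  39.9658  68.833   -4.5045 111.0064  83.6233] 0.5504215960386221 29.94124263525009
[ 0.0926 -1.0629  0.4024  0.0002  0.0001 -0.0005]
```

Request:
carry_out:
  deltas:
    - [[0.008,-0.095,0.028,0,0,0,1],[0.016,-0.19,0.056,0,0,0,1],[0.024,-0.285,0.084,0,0,0,1],[0.032,-0.38,0.112,0,0,0,1],[0.04,-0.475,0.14,0,0,0,1],[0.048,-0.57,0.168,0,0,0,1],[0.056,-0.665,0.196,0,0,0,1],[0.064,-0.76,0.224,0,0,0,1],[0.072,-0.855,0.252,0,0,0,1],[0.08,-0.95,0.28,0,0,-0.0005,1]]

```text
time_s: 38.25
position: [0.5104, 0.0745, 0.1942]
tcp_rot: [[0.752, -0.192, -0.63], [-0.146, -0.981, 0.124], [-0.642, -0.001, -0.766]]
force: [-0.2, -0.2, -2.7]
opening: 0.55
grasp_force: 29.9
```

Request:
carry_out:
  deltas:
    - [[0.002,-0.02,0.012,0,0,0,1],[0.004,-0.04,0.03,0,0,0,1],[0.006,-0.06,0.05,0,0,0,1],[0.008,-0.08,0.07,0,0,0,1],[0.01,-0.095,0.085,0,0,0,1],[0.011,-0.105,0.1,0,0,0,1],[0.012,-0.11,0.11,0,0,0,1],[0.0125,-0.113,0.12,0,0,0,1],[0.0125,-0.113,0.122,0,0,0,1],[0.0125,-0.113,0.122,0,0,0,1]]

```text
time_s: 39.08
position: [0.5034, 0.0915, 0.1794]
tcp_rot: [[0.752, -0.192, -0.63], [-0.146, -0.981, 0.125], [-0.643, -0.001, -0.766]]
force: [0.1, -1.0, -2.2]
opening: 0.544
grasp_force: 29.9
```

```bash
python3 feel.py S
```

```text
39.0833 nose mm [-0.8557 -1.6152 30.422 ] force pocket [-1.0546 -0.9427 -1.992 ] moment [-0.0151 -0.4774  0.0056] tilt [ 0.0002  0.0022 -1.    ] by [-0.0009  1.      0.0022] 0.5441951417155229
to mouth [ 0.1974 -0.0118  0.0469  0.     -0.      0.0004]
```

Request:
carry_out:
  deltas:
    - [[0.012,-0.002,0.003,0,0,0,1],[0.033,-0.004,0.008,0,0,0.0002,1],[0.057,-0.006,0.014,0,0,0.0004,1],[0.082,-0.008,0.021,0,0,0.0004,1],[0.107,-0.01,0.027,0,0,0.0004,1],[0.13,-0.0115,0.033,0,0,0.0004,1],[0.15,-0.0115,0.038,0,0,0.0004,1],[0.167,-0.0115,0.043,0,0,0.0004,1],[0.178,-0.0115,0.046,0,0,0.0004,1],[0.183,-0.0115,0.047,0,0,0.0004,1]]

```text
time_s: 39.92
position: [0.52, 0.0902, 0.156]
tcp_rot: [[0.751, -0.194, -0.631], [-0.149, -0.981, 0.125], [-0.643, 0.0, -0.766]]
force: [-0.2, -0.4, -2.6]
opening: 0.546
grasp_force: 29.9
```

```bash
python3 feel.py S
```

```text
39.9167 nose mm [-0.6789  0.0791  1.7741] force pocket [-1.5893 -0.4333 -2.0987] moment [-0.0781 -0.4403  0.0496] tilt [-0.0001 -0.0001 -1.    ] by [-0.0003  1.     -0.0001] 0.5461850819685382
to mouth [ 0.0126  0.0005 -0.0012  0.0001  0.     -0.    ]
```

Well placed. Entering 6 mm gently.

Request:
carry_out:
  deltas:
    - [[0.004,0,0.001,0,0,0,1],[0.008,0,0.002,0,0,0,1],[0.012,0,0.003,0,0,0,1],[0.016,0,0.004,0,0,0,1],[0.02,0,0.005,0,0,0,1],[0.024,0,0.006,0,0,0,1],[0.028,0,0.007,0,0,0,1],[0.032,0,0.008,0,0,0,1],[0.036,0,0.009,0,0,0,1],[0.039,0,0.01,0,0,0,1]]

```text
time_s: 40.75
position: [0.5206, 0.0899, 0.1551]
tcp_rot: [[0.746, -0.193, -0.637], [-0.147, -0.981, 0.125], [-0.649, 0.0, -0.761]]
force: [-6.2, -1.0, 12.8]
opening: 0.551
grasp_force: 30.0
```

```bash
python3 feel.py S
```

```text
40.75 nose mm [-1.4555  0.0023  0.4353] force pocket [ 2.469  -2.1801 13.8708] moment [0.1159 1.79   0.258 ] tilt [-0.0082  0.0006 -1.    ] by [-0.0012  1.      0.0006] 0.550990959215934
to mouth [ 0.0055 -0.0006 -0.0037  0.0002  0.0013  0.0001]
```

Contact again on the rim. The moments put it at the +y edge, mid x, so I retract, shift −y 1.5 mm and re-enter.

Request:
carry_out:
  deltas:
    - [[-0.015,0,-0.004,0,0,0,1],[-0.03,0,-0.008,0,0,0,1],[-0.045,0.002,-0.012,0,0,0,1],[-0.052,0.006,-0.014,0,0,0,1],[-0.052,0.01,-0.014,0,0,0,1],[-0.046,0.01,-0.012,0,0,0,1],[-0.038,0.01,-0.01,0,0,0,1],[-0.03,0.01,-0.008,0,0,0,1],[-0.022,0.01,-0.006,0,0,0,1],[-0.014,0.01,-0.004,0,0,0,1]]

```text
time_s: 41.58
position: [0.5221, 0.0883, 0.1529]
tcp_rot: [[0.752, -0.194, -0.631], [-0.149, -0.981, 0.125], [-0.643, 0.0, -0.766]]
force: [0.7, 0.5, -1.7]
opening: 0.549
grasp_force: 29.9
```

```bash
python3 feel.py S
```

```text
41.5833 nose mm [-0.5348 -1.3757 -2.1264] force pocket [-0.4525  0.6106 -1.7353] moment [-0.0698 -0.4631  0.0102] tilt [ 0.0001 -0.0001 -1.    ] by [-0.0003  1.     -0.0001] 0.5489923965421807
to mouth [-0.0128 -0.0092 -0.0072  0.     -0.      0.    ]
```

No contact at 2.1 mm depth. Going deeper.

Request:
carry_out:
  deltas:
    - [[0.005,0,0.001,0,0,0,1],[0.011,0,0.003,0,0,0,1],[0.017,0,0.005,0,0,0,1],[0.023,0,0.006,0,0,0,1],[0.029,0,0.008,0,0,0,1],[0.035,0,0.009,0,0,0,1],[0.041,0,0.011,0,0,0,1],[0.047,0,0.013,0,0,0,1],[0.053,0,0.014,0,0,0,1],[0.058,0,0.016,0,0,0,1]]

```text
time_s: 42.42
position: [0.527, 0.0873, 0.1457]
tcp_rot: [[0.752, -0.194, -0.63], [-0.149, -0.981, 0.125], [-0.643, 0.0, -0.766]]
force: [-0.2, 0.2, -3.1]
opening: 0.549
grasp_force: 29.9
```

```bash
python3 feel.py S
```

```text
42.4167 nose mm [ -0.4863  -1.3891 -10.8982] force pocket [-1.9978  0.158  -2.4393] moment [-0.0095 -0.4467  0.0302] tilt [ 0.0002 -0.0001 -1.    ] by [-0.0003  1.     -0.0001] 0.549023365284864
to mouth [-0.0693 -0.0093 -0.0221  0.0001 -0.     -0.    ]
```

Request:
carry_out:
  deltas:
    - [[0.01,0,0.003,0,0,0,1],[0.02,0,0.005,0,0,0,1],[0.03,0,0.008,0,0,0,1],[0.04,0,0.011,0,0,0,1],[0.05,0,0.013,0,0,0,1],[0.06,0,0.016,0,0,0,1],[0.07,0,0.019,0,0,0,1],[0.08,0,0.021,0,0,0,1],[0.09,0,0.024,0,0,0,1],[0.097,0,0.026,0,0,0,1]]

```text
time_s: 43.25
position: [0.5355, 0.0856, 0.1333]
tcp_rot: [[0.752, -0.194, -0.631], [-0.149, -0.981, 0.125], [-0.643, 0.0, -0.766]]
force: [-1.1, 0.5, -1.8]
opening: 0.547
grasp_force: 29.9
```

Request:
carry_out:
  deltas:
    - [[0.003,0,0.001,0,0,0,1],[0.006,0,0.002,0,0,0,1],[0.009,0,0.003,0,0,0,1],[0.012,0,0.003,0,0,0,1],[0.015,0,0.004,0,0,0,1],[0.018,0,0.005,0,0,0,1],[0.021,0,0.006,0,0,0,1],[0.024,0,0.006,0,0,0,1],[0.027,0,0.007,0,0,0,1],[0.03,0,0.008,0,0,0,1]]

```text
time_s: 44.08
position: [0.5381, 0.0851, 0.1296]
tcp_rot: [[0.752, -0.194, -0.63], [-0.149, -0.981, 0.125], [-0.643, 0.0, -0.766]]
force: [0.0, 0.4, -1.2]
opening: 0.546
grasp_force: 29.9
```

```bash
python3 feel.py S
```

```text
44.0833 nose mm [ -0.5     -1.3607 -30.5448] force pocket [-0.7754  0.4182 -0.9722] moment [-0.019  -0.2661 -0.0182] tilt [ 0.0002  0.     -1.    ] by [-0.0003  1.      0.    ] 0.5457140421545793
to mouth [-0.1958 -0.0092 -0.0561  0.     -0.      0.    ]
```

Request:
carry_out:
  deltas:
    - [[0.002,0,0.0005,0,0,0,1],[0.004,0,0.001,0,0,0,1],[0.006,0,0.0016,0,0,0,1],[0.008,0,0.002,0,0,0,1],[0.01,0,0.0027,0,0,0,1],[0.012,0,0.003,0,0,0,1],[0.014,0,0.004,0,0,0,1],[0.016,0,0.004,0,0,0,1],[0.018,0,0.005,0,0,0,1],[0.019,0,0.005,0,0,0,1]]

```text
time_s: 44.92
position: [0.538, 0.0853, 0.1296]
tcp_rot: [[0.748, -0.194, -0.634], [-0.148, -0.981, 0.125], [-0.647, 0.0, -0.763]]
force: [-4.3, 1.5, 8.6]
opening: 0.548
grasp_force: 29.9
```

```bash
python3 feel.py S
```

```text
44.9167 nose mm [ -1.1006  -1.2273 -30.6739] force pocket [1.2322 0.677  9.647 ] moment [-0.2131  1.2576 -0.0303] tilt [-0.0051  0.     -1.    ] by [-0.0005  1.      0.    ] 0.5483871790483699
to mouth [-0.1958 -0.0083 -0.0559  0.0001  0.0008  0.    ]
```

Request:
carry_out:
  deltas:
    - [[-0.009,0,-0.002,0,0,0,1],[-0.018,-0.001,-0.005,0,0,0,1],[-0.028,-0.003,-0.008,0,0,0,1],[-0.038,-0.004,-0.011,0,0,0,1],[-0.038,-0.004,-0.011,0,0,0,1],[-0.032,-0.004,-0.009,0,0,0,1],[-0.027,-0.004,-0.007,0,0,0,1],[-0.021,-0.004,-0.006,0,0,0,1],[-0.016,-0.004,-0.004,0,0,0,1],[-0.011,-0.004,-0.003,0,0,0,1]]

```text
time_s: 45.75
position: [0.538, 0.0856, 0.1295]
tcp_rot: [[0.75, -0.194, -0.633], [-0.149, -0.981, 0.125], [-0.645, 0.001, -0.764]]
force: [-3.6, -0.9, 3.2]
opening: 0.55
grasp_force: 29.9
```

```bash
python3 feel.py S
```

```text
45.75 nose mm [ -0.9684  -0.9707 -30.6104] force pocket [-0.9116 -1.5705  4.5453] moment [-0.2564  0.5059  0.2544] tilt [-0.0029 -0.0004 -1.    ] by [-0.0006  1.     -0.0004] 0.5503793030668781
to mouth [-0.1955 -0.0062 -0.0567  0.0001  0.0005 -0.    ]
```

Same depth on the second touch: resting on the stop, about 6 N. Release and withdraw along the tool axis.

Request:
carry_out:
  deltas:
    - [[-0.003,0,-0.001,0,0,0,0.3],[-0.003,0,-0.001,0,0,0,0.1],[-0.003,0,-0.001,0,0,0,-0.1],[-0.003,0,-0.001,0,0,0,-0.4],[-0.003,0,-0.001,0,0,0,-1],[-0.003,0,-0.001,0,0,0,-1],[-0.003,0,-0.001,0,0,0,-1],[-0.003,0,-0.001,0,0,0,-1],[-0.003,0,-0.001,0,0,0,-1],[-0.003,0,-0.001,0,0,0,-1]]

```text
time_s: 46.58
position: [0.5388, 0.0857, 0.129]
tcp_rot: [[0.752, -0.194, -0.63], [-0.149, -0.981, 0.125], [-0.642, 0.0, -0.766]]
force: [-0.3, 0.8, 0.3]
opening: 0.966
grasp_force: 0.0
```

Request:
carry_out:
  deltas:
    - [[0,0,-0.03,0,0,0,-1],[0,0,-0.08,0,0,0,-1],[0,0,-0.16,0,0,0,-1],[0,0,-0.26,0,0,0,-1],[0,0,-0.36,0,0,0,-1],[0,0,-0.47,0,0,0,-1],[0,0,-0.58,0,0,0,-1],[0,0,-0.68,0,0,0,-1],[0,0,-0.76,0,0,0,-1],[0,0,-0.8,0,0,0,-1]]

```text
time_s: 47.42
position: [0.6161, 0.0703, 0.2227]
tcp_rot: [[0.754, -0.194, -0.627], [-0.149, -0.981, 0.124], [-0.64, -0.0, -0.769]]
force: [-0.7, -1.1, 0.2]
opening: 0.999
grasp_force: 0.0
```

```bash
python3 - <<'E'
from mv import *
s=telemetry.read_state(); print(s["time_s"],s["position"],s["force"],s["opening"])
im=capture("side")[:,:,::-1]; cv2.imwrite("pics/side4.png",im); K,T=cam("side")
hsv=cv2.cvtColor(im,cv2.COLOR_BGR2HSV); m=cv2.inRange(hsv,(8,100,110),(30,255,255))
n,l,st,ce=cv2.connectedComponentsWithStats(m); print([(st[i,4],ce[i].round(1).tolist()) for i in range(1,n) if st[i,4]>2])
for o,y,d in (((.5608,.290,.1),-5.6,.0355),((.5928,.0757,.1),-11.2,.0306)):
    F=frame(np.radians(y)); print("pred studs/cap",proj([np.array(o)+F@[0,a,.12-d+.005] for a in (-.014,.014)]+[np.array(o)+F@[0,0,.12-d-.05]],K,T).round(1).tolist())
w=((hsv[...,1]<45)&(hsv[...,2]>140)).astype(np.uint8)
n,l,st,ce=cv2.connectedComponentsWithStats(w); print([(st[i].tolist(),ce[i].round(1).tolist()) for i in range(1,n) if st[i,4]>40 and 270<ce[i][0]<380 and 100<ce[i][1]<320])
d=cv2.absdiff(cv2.imread("pics/side0.png"),im).max(2)>40; n,l,st,ce=cv2.connectedComponentsWithStats(cv2.morphologyEx(d.astype(np.uint8),cv2.MORPH_OPEN,np.ones((3,3)))); print("changed",[st[i].tolist() for i in range(1,n) if st[i,4]>30])
E
```

```text
47.4167 [0.6161 0.0703 0.2227] [-0.6602 -1.1261  0.2076] 0.9990930353206454
[(np.int32(3727), [30.8, 40.0]), (np.int32(712), [68.6, 135.4]), (np.int32(19), [355.3, 121.5]), (np.int32(8), [280.1, 133.1]), (np.int32(10), [281.2, 139.0]), (np.int32(41), [2.0, 154.6]), (np.int32(3), [14.0, 155.0]), (np.int32(4), [307.5, 171.5]), (np.int32(285), [51.1, 212.5]), (np.int32(309), [376.9, 216.6]), (np.int32(4), [396.5, 333.5]), (np.int32(900), [387.6, 356.6]), (np.int32(407), [467.0, 350.5])]
pred studs/cap [[285.1, 137.2], [283.7, 132.0], [294.1, 143.2]]
pred studs/cap [[311.9, 175.4], [310.8, 169.2], [321.4, 181.4]]
[([269, 111, 21, 23, 214], [278.7, 119.1]), ([287, 130, 23, 29, 327], [298.8, 143.3]), ([315, 172, 16, 21, 150], [321.7, 182.3])]
changed [[16, 0, 112, 264, 11843], [106, 0, 317, 198, 17130], [76, 44, 5, 16, 77], [147, 83, 26, 28, 314], [426, 85, 10, 12, 89], [377, 108, 15, 13, 121], [338, 110, 53, 57, 1483], [148, 130, 111, 111, 3487], [278, 130, 9, 17, 119], [186, 133, 12, 11, 65], [288, 132, 19, 24, 259], [314, 170, 10, 13, 89], [318, 176, 22, 30, 241], [323, 182, 10, 13, 94], [281, 194, 125, 72, 3165], [135, 202, 16, 22, 179], [171, 209, 87, 57, 986], [435, 218, 8, 8, 38], [103, 240, 36, 16, 216], [192, 270, 22, 36, 515], [118, 274, 8, 9, 51], [330, 292, 45, 42, 1042], [154, 300, 38, 17, 469]]
```

```bash
python3 - <<'E'
from mv import *
from rig import job
hsv=cv2.cvtColor(cv2.imread("pics/side0.png"),cv2.COLOR_BGR2HSV); m=cv2.inRange(hsv,(8,100,110),(30,255,255))
n,l,st,ce=cv2.connectedComponentsWithStats(m); print([(st[i,4],ce[i].round(1).tolist()) for i in range(1,n) if st[i,4]>100])
print(job.hand_in())
E
```

```text
[(np.int32(1098), [8.4, 41.2]), (np.int32(213), [102.8, 122.4]), (np.int32(231), [376.7, 216.8]), (np.int32(841), [387.8, 355.9]), (np.int32(392), [467.1, 350.6])]
the job is handed in; nothing more can be done
None
```

Both capacitors are in the pockets of their own size, nose down with studs out, each lowered until it rested on its stop and only then released; I handed the job in at about 47.5 s of the 67 s, with no verdict returned. The first grasp of the small one missed, and both touched the pocket rim once (up to about 17 N) before going in. The tape and the orange look-alike are unmoved; I did not check the other things one by one.

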